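# Close up the jigsaw board on the painting easel

## Task

Two plain plywood jigsaw pieces lie on the craft table, and the puzzle board they belong to stands on the sloping table easel. Fit both pieces into the opening of the board, turned so that their T-shaped tabs and slots interlock with the board and with each other and each has dropped fully home, flush with the board's face, then let go. Leave the paint jar, the paint bottle and the paper cup standing where they are.

Things in the scene. Friction and masses are not known exactly. Their poses are not given: they have to be found in the camera images.
- easel_face: Sloping face of a fixed wooden table easel, 290 mm wide, 190 mm up the slope, at 30 deg to the table, facing the robot. Origin: middle of its lower edge, 30 mm up. x straight up the slope, y along the ledge (left seen from the robot), z out of the face. A ledge stands 14 mm out along it. Sites and 'home' are given in this frame; a piece at home has axes parallel to it.
- board_mid (a point): Easel point at x 100, y 0, z 24 mm: middle of the board's front if the board were centred. The plywood puzzle board lies on the face: 260 mm along y, x 0 to 200, z 0 to 24 mm, opening 16 mm deep (floor z 8). It has been PUSHED along y by an unknown d, -8 to 8 mm: not tracked, look or feel for it. It sits tight and does not slide under hand forces.
- opening_mid (a point): Same point, for the opening: x 45 to 155, y d-80 to d+80 mm, plus a T slot in its lower edge (x 45 down to 23, centred y d+30); a T tab of the board reaches in from its upper edge (x 155 down to 133, centred y d-45). Tab piece goes in the +y half, slot piece in the -y half, either first. Gaps between neighbours 1.5 mm, square edges. T: neck 20 wide, 10 long; head 34 wide, 12 long.
- tab_piece: Loose plywood piece with two T tabs, 160 g. Body 110 (own x) x 80 (y) x 16 mm; origin: its centre, underside. Tabs reach 22 mm out: from the -x edge at y -10, from the -y edge at x +15. Grip bar on top at x -18, y 0: 60 along x, 14 along y, z 16 to 48 mm. Starts flat on the table, bar up, turned up to 110 deg either way. Home: origin at x 100, y d+40, z 8 mm.
- slot_piece: Loose plywood piece with two T slots, 140 g. Body 110 (own x) x 80 (y) x 16 mm; origin: its centre, underside. Slots 22 mm deep: in the +y edge at x +15 (takes the other piece's tab), in the +x edge at y -5 (takes the board's). Grip bar as on the other, centred x 0, y -8: 60 along x, 14 along y, z 16 to 48. Starts likewise. Home: origin at x 100, y d-40, z 8 mm.
- paint_jar: Bystander: small paint jar with a white cap, 38 mm across, 75 mm tall, standing. Origin: centre of its underside.
- paint_bottle: Bystander: small paint bottle with a white cap, 42 mm across, 85 mm tall, standing. Origin: centre of its underside.
- paper_cup: Bystander: red cup, 72 mm across the rim, 85 mm tall, standing between the robot and the easel. Origin: centre of its underside.
Not all that is in view belongs to the job. Leave any blue or purple look-alike of the tab_piece alone.

How it is judged (in metres and radians):
At the end, for the whole second after the job is handed in: Both pieces released and at rest in their halves of the board's opening: within 3 mm of full depth, flat within 2.3 deg, turned within 3.4 deg; within 4 mm of home up the slope, 14 mm along the ledge (the board's shift included), and 4 mm (x) and 5 mm (y) of their place beside each other (x of tab_piece in the frame of easel_face between 0.096 and 0.104 m and y of tab_piece in the frame of easel_face between 0.026 and 0.054 m and z of tab_piece in the frame of easel_face between 0.005 and 0.011 m and angle between the z axis of each of tab_piece, slot_piece and the z axis of easel_face, either way round below 0.04 rad and angle between the x axis of each of tab_piece, slot_piece and the x axis of easel_face, either way round below 0.06 rad and contact force between each of tab_piece, slot_piece and the fingers below 0.05 N and linear speed of each of tab_piece, slot_piece below 0.01 m/s and x of slot_piece in the frame of easel_face between 0.096 and 0.104 m and y of slot_piece in the frame of easel_face between -0.054 and -0.026 m and z of slot_piece in the frame of easel_face between 0.005 and 0.011 m and x of slot_piece in the frame of tab_piece between -0.004 and 0.004 m and y of slot_piece in the frame of tab_piece between -0.085 and -0.075 m); the robot touches nothing.
It fails at once if a bystander was knocked over or moved by more than 30 mm (distance of any of paint_jar, paint_bottle, paper_cup from where it was at the start of the episode above 0.03 m or angle between any of paint_jar, paint_bottle, paper_cup's own z axis and vertical above 0.35 rad).
It also fails if it takes over 72 s, if anything falls off the work surface, if the arm or the gripper's body presses on something with over 40 N, if the wrist force passes 120 N, or if a joint passes its speed limit or range.

## Robot

A 6-joint arm with a two-finger parallel gripper is mounted at the origin on the work surface. World frame = base frame: x ahead of the robot, y to its left, z up, the work surface at z = 0. Lengths are in mm, angles in rad, forces in N, time in s.
With the tool pointing down it reaches from about 275 to 750 mm from the base axis. Payload 10.2 kg.
Tool frame: the origin (TCP) lies between the finger pads; the fingertips stand 19 mm ahead of it and the grasp point (between the pads) is the TCP; z points along the fingers, y is the line along which they close (so a half turn about z gives the same grasp; the last joint's range is limited). The gripper opens to 85 mm and grips with 20 to 120 N. Pads are 22 mm wide; open, the fingers measure 114 mm over their backs; the gripper's body (76 mm by 85 mm) begins 54 mm behind the grasp point. The pads swing forward as they close: fully open they stand 13 mm farther back than shut.
Start: joints at [0.947, 0.313, 1.498, -0, 1.331, -0.223], TCP at [204.844, 483.394, 250.294] pointing down, gripper open.
Joint ranges: [-2.94, 2.94], [-0.97, 2.17], [0.19, 2.56], [-1.23, 4.37], [0.02, 3.11], [-2.88, 2.88]. Speed limits (rad/s): [2.39, 2.39, 3.01, 3.14, 3.14, 3.14].

## Interface

Orientations are given as a unit quaternion [w, x, y, z].
In Python, from rig import sense, capture, finish_job gives the robot as it stands. The module is installed in compiled form; this text tells all that it offers.
- The arm moves only by the tool move_arm, never from a script. Its argument "moves" is a list of rows, each an object with "turn": the turn, a rotation vector about the tool's x, y, z in rad, a list of three; "translation": the shift along the tool's x, y, z in mm, a list of three; "hand": the opening, from 0 (shut) to 1 (fully open). In form: [{"turn": [wx, wy, wz], "translation": [x, y, z], "hand": hand}, ...]. A call has 1 to 10 rows; each row shifts and turns the commanded pose from where the row before left it, along the tool's axes as they then stand; what a row does not reach is not made up. A row lasts 1/12 s, in which the tool goes at most 41.7 mm and 7.16 degrees, less where a joint would pass 70% of its speed; a pose out of reach is approached as far as the arm can. A call with a gripper value outside its range is refused whole. The fingers move at their own pace and stop on an object; "grip_force" is the grip in N (left out, the last holds). Time passes only in rows, so rows that do not move let the fingers close. It gives the time, the measured TCP pose, the force, the opening and the grip force at its end, in the units of the state.
- sense(): the state, without advancing time (a new reading comes with each control period).
- capture(name): name is "scene" or "side" or "wrist"; returns a dict with "image" (480x640x3 uint8, blue, green, red), "z_map" (480x640 float32, mm along the optical axis (not along the pixel's ray), 0 where there is no reading), "vertical_fov" (degrees; the focal length in pixels is half the picture's height over the tangent of half this angle, whatever the lens; pixels are square), "cx", "cy" (the principal point, pixels), "k1" (the pictures are not rectified: a ray, as slopes to the right and down, at radius r is drawn at 1 + k1 r^2 times it, then the intrinsics apply), "R" (3x3) and "t" (3): a world point X has camera coordinates R X + t; the wrist camera has in their place "T_tool_cam" (4x4, takes a point from camera to tool coordinates, whose origin is the TCP and whose axes are the flange's). Camera axes: x right, y down, z forward; pixel columns grow to the right and rows downward; lengths in mm; the calibration is good to about 2 mm. A picture is of the moment at which its call begins: read the wrist's pose just before it.
- finish_job(): hands the job in; it is judged then, once.
The state is a dict: "time_s": time; "joints": joint angles; "dq": joint speeds; "tau": joint torques, N m; "eef_pos": TCP position; "ee_rot": TCP orientation; "force": force on the tool from outside, world axes, zero at the start; "wrist_torque": the same for the moment, N m; "grip_width": opening from 0.0 (shut) to 1.0 (fully open); "grip_force": force on a finger pad.
Only numpy, scipy, OpenCV 4.12 (cv2) and the standard library are available. Lean on these libraries where they do the work, as an engineer would, in place of code of your own. Each camera call takes 0.05 s, during which the arm holds its last target. There are 200 camera calls.

## Working session

There is one attempt and no reset: what is moved stays moved. The work goes in short steps, Python scripts to look and compute and a tool call to move; the robot and the scene stay as the last step left them, time stands still between calls to the robot, and variables do not carry over. Pictures are saved under pics/ and viewed, at most 10 in all, crops included, and the job is handed in when it is done.

Besides the shell and the picture viewer there is one more tool, called after "Emit:" by a JSON object that holds its "name" and its "arguments". move_arm: Moves the arm, as the interface text tells. Its arguments: {"type":"object","properties":{"moves":{"type":"array","items":{"type":"object","properties":{"turn":{"type":"array","items":{"type":"number"}},"translation":{"type":"array","items":{"type":"number"}},"hand":{"type":"number"}}}},"grip_force":{"type":"number"}},"required":["moves"]}

```bash
mkdir -p pics; ls; cat > h.py <<'E'
import numpy as np, cv2
from rig import sense, capture
from scipy.spatial.transform import Rotation as Ro
def rot(q): return Ro.from_quat([q[1],q[2],q[3],q[0]])
def cap(name):
    s=sense(); c=capture(name)
    c['f']=240/np.tan(np.radians(c['vertical_fov'])/2)
    if name=='wrist':
        T=np.array(c['T_tool_cam']); M=np.eye(4); M[:3,:3]=rot(s['ee_rot']).as_matrix(); M[:3,3]=s['eef_pos']
        W=M@T
    else:
        W=np.eye(4); R=np.array(c['R']); W[:3,:3]=R.T; W[:3,3]=-R.T@np.array(c['t'])
    c['W']=W; return c
def rays(c,uv):
    uv=np.atleast_2d(np.asarray(uv,float)); f=c['f']
    K=np.array([[f,0,c['cx']],[0,f,c['cy']],[0,0,1]])
    p=(uv-[c['cx'],c['cy']])/f; q=p.copy()
    for _ in range(20): q=p/(1+c['k1']*(q**2).sum(1,keepdims=True))
    return np.c_[q,np.ones(len(q))]
def onplane(c,uv,n,d):
    r=rays(c,uv)@c['W'][:3,:3].T; o=c['W'][:3,3]; n=np.asarray(n,float)
    return o+r*((d-o@n)/(r@n))[:,None]
def depthpts(c,uv):
    uv=np.atleast_2d(uv).astype(int); z=c['z_map'][uv[:,1],uv[:,0]]
    return (rays(c,uv)*z[:,None])@c['W'][:3,:3].T+c['W'][:3,3]
def save(n,im): cv2.imwrite('pics/'+n,im)
E
python3 - <<'E'
from h import *
for n in('scene','side','wrist'):
    c=cap(n); save(n+'0.png',c['image']); print(n,c['W'].round(3).tolist(),c['f'],c['k1'])
print(sense())
E
```

```text
pics
scene [[0.286, 0.797, -0.531, 1173.693], [0.958, -0.245, 0.149, -151.36], [-0.011, -0.552, -0.834, 1111.405], [0.0, 0.0, 0.0, 1.0]] 577.1549391165099 0.06273971561819705
side [[-0.972, -0.134, 0.194, 248.866], [-0.234, 0.468, -0.852, 1288.136], [0.024, -0.874, -0.486, 784.991], [0.0, 0.0, 0.0, 1.0]] 533.4004552172174 -0.07273699987549573
wrist [[0.39, 0.873, 0.292, 129.785], [0.921, -0.37, -0.125, 515.794], [-0.001, 0.318, -0.948, 373.456], [0.0, 0.0, 0.0, 1.0]] 391.62879375376616 -0.039188728390520275
{'time_s': 0.15, 'joints': array([ 9.46610930e-01,  3.13294093e-01,  1.49822049e+00, -1.00489772e-05,
        1.33103069e+00, -2.23403929e-01]), 'dq': array([-0.00154445, -0.00070568, -0.00179156,  0.00018671, -0.00130717,
        0.00096312]), 'tau': array([ 2.19428926e-03, -4.12366390e+01, -2.59799159e+01, -1.27913831e-04,
        3.16516904e-03,  3.73076989e-05]), 'eef_pos': array([204.73583869, 483.2491655 , 249.89639272]), 'ee_rot': array([-1.91419014e-04,  1.99051067e-01,  9.79989003e-01, -4.36175997e-04]), 'force': array([-0.01691446,  0.52702628, -0.68488499]), 'wrist_torque': array([ 0.0172089 ,  0.04354172, -0.02363163]), 'grip_force': 0.0, 'grip_width': 1.0046054445391683}
```

```bash
python3 -c "
import cv2,numpy as np
a=cv2.imread('pics/scene0.png');b=cv2.imread('pics/side0.png');cv2.imwrite('pics/sideA.png',b)"
```

```text
(no output)
```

View pics/scene0.png

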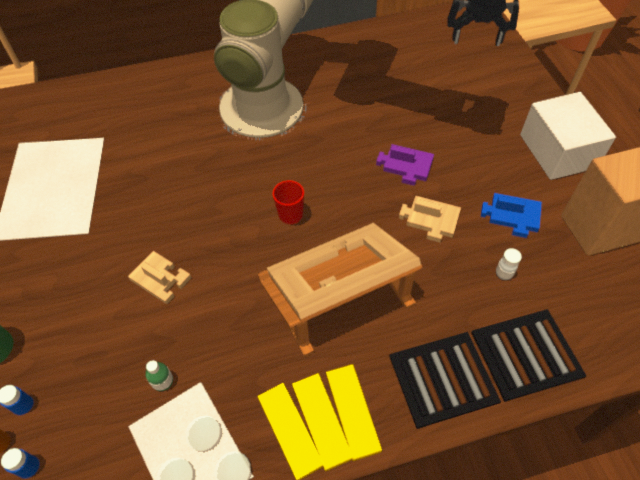

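View pics/side0.png

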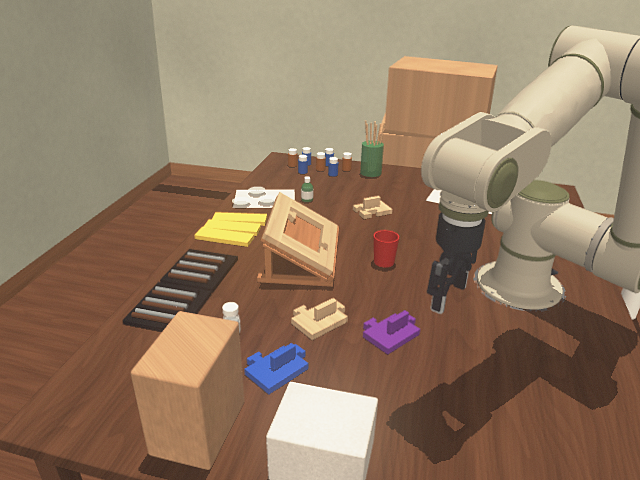

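The scene view shows the plain tab piece at (431,217) and the plain slot piece at (159,276). The look-alikes are purple at (406,163) and blue at (513,212). The cup is at (289,202), the jar at (508,264), the bottle at (158,375) and the board at (342,270). The plain plywood pieces fit the description; I'll measure them and make one confirming crop.

```bash
python3 - <<'E'
from h import *
def blob(c,box,lo,hi):
    x0,y0,x1,y1=box; u,v=np.meshgrid(np.arange(x0,x1),np.arange(y0,y1)); uv=np.c_[u.ravel(),v.ravel()]
    hsv=cv2.cvtColor(c['image'],cv2.COLOR_BGR2HSV)[uv[:,1],uv[:,0]]
    P=depthpts(c,uv); return uv,hsv,P
S=cap('scene'); D=cap('side')
def rep(c,name,box):
    uv,hsv,P=blob(c,box,0,0)
    for lo,hi in((9,22),(42,54)):
        m=(P[:,2]>lo)&(P[:,2]<hi)&(hsv[:,2]>110)
        Q=P[m,:2]
        if len(Q)<10: print(name,lo,len(Q)); continue
        rc=cv2.minAreaRect(Q.astype(np.float32)); print(name,lo,len(Q),Q.mean(0).round(1),[np.round(a,2) for a in rc], cv2.boxPoints(rc).round(0).tolist())
rep(S,'tabS',(390,185,470,250)); rep(D,'tabD',(280,290,355,345))
rep(S,'slotS',(120,240,200,310)); rep(D,'slotD',(345,190,400,225))
for n,b in(('cup',(265,175,312,230)),('jar',(490,243,528,285)),('bottle',(140,355,178,395))):
    uv,h,P=blob(S,b,0,0); m=P[:,2]>30; print(n,np.median(P[m],0).round(0),P[m].min(0).round(0),P[m].max(0).round(0))
# board plane
uv,h,P=blob(S,(255,215,430,330),0,0); m=(P[:,2]>55)&(h[:,2]>140); Q=P[m]
best=None; rng=np.random.default_rng(0)
for _ in range(500):
    a=Q[rng.choice(len(Q),3,0)]; n=np.cross(a[1]-a[0],a[2]-a[0]); n/=np.linalg.norm(n)+1e-9
    k=abs((Q-a[0])@n)<2
    if best is None or k.sum()>best.sum(): best=k
Z=Q[best]; ctr=Z.mean(0); n=np.linalg.svd(Z-ctr)[2][2]; n*=np.sign(n[2]); print('board',len(Q),len(Z),ctr,n,np.degrees(np.arccos(n[2])),np.degrees(np.arctan2(n[1],n[0])))
e1=np.cross([0,0,1],n);e1/=np.linalg.norm(e1);e2=np.cross(n,e1)
rc=cv2.minAreaRect(np.c_[(Z-ctr)@e1,(Z-ctr)@e2].astype(np.float32)); print(rc, [(ctr+e1*b[0]+e2*b[1]).round(0).tolist() for b in cv2.boxPoints(rc)])
im=S['image']
a=cv2.resize(im[180:260,380:480],(600,480),interpolation=cv2.INTER_CUBIC)
save('crop1.png',cv2.resize(np.vstack([cv2.resize(im[190:245,390:470],(560,300),interpolation=3),cv2.resize(im[248:303,120:200],(560,300),interpolation=3)]),(560,600)))
E
```

```text
tabS 9 1270 [491.5 296.8] [array([484.88, 286.82]), array([131.99, 108.05]), np.float64(54.17)] [[402.0, 265.0], [490.0, 202.0], [567.0, 309.0], [480.0, 372.0]]
tabS 42 164 [472.5 287.5] [array([471.41, 287.93]), array([61.23, 19.31]), np.float64(52.66)] [[445.0, 269.0], [461.0, 258.0], [498.0, 306.0], [482.0, 318.0]]
tabD 9 945 [483.9 312.4] [array([499.77, 309.24]), array([180.48, 106.78]), np.float64(54.94)] [[404.0, 266.0], [492.0, 205.0], [595.0, 352.0], [508.0, 414.0]]
tabD 42 115 [474.7 305.7] [array([491.42, 356.88]), array([199.67,  30.02]), np.float64(74.4)] [[450.0, 265.0], [479.0, 257.0], [533.0, 449.0], [504.0, 457.0]]
slotS 9 1149 [ 460.7 -335.7] [array([ 458.61, -333.82]), array([113.28,  80.07]), np.float64(39.14)] [[389.0, -339.0], [440.0, -401.0], [528.0, -329.0], [477.0, -267.0]]
slotS 42 170 [ 466.  -339.8] [array([ 464.47, -340.79]), array([62.16, 15.05]), np.float64(38.26)] [[435.0, -354.0], [445.0, -366.0], [494.0, -327.0], [484.0, -316.0]]
slotD 9 272 [ 455.1 -324.8] [array([ 457.67, -330.78]), array([112.87,  84.38]), np.float64(36.7)] [[387.0, -331.0], [438.0, -398.0], [528.0, -331.0], [478.0, -263.0]]
slotD 42 37 [ 462.3 -333.5] [array([ 462.21, -333.4 ]), array([61.25, 19.25]), np.float64(43.75)] [[433.0, -348.0], [447.0, -362.0], [491.0, -319.0], [478.0, -305.0]]
cup [363. -16.  65.] [ 333. -151.   30.] [1174.   19. 1111.]
jar [673. 387.  70.] [ 649. -151.   30.] [1174.  412. 1111.]
bottle [ 702. -355.   59.] [ 677. -380.   30.] [1174. -151. 1111.]
board 8160 3821 [609.44778673  34.8858573  110.35478114] [-0.49396892 -0.08584997  0.86523089] 30.09092017068421 -170.1406862566525
((-4.606742858886719, -13.172256469726562), (198.2691192626953, 261.8487854003906), 89.69499206542969) [[491.0, 152.0, 54.0], [535.0, -106.0, 54.0], [704.0, -77.0, 153.0], [660.0, 181.0, 154.0]]
```

View pics/crop1.png

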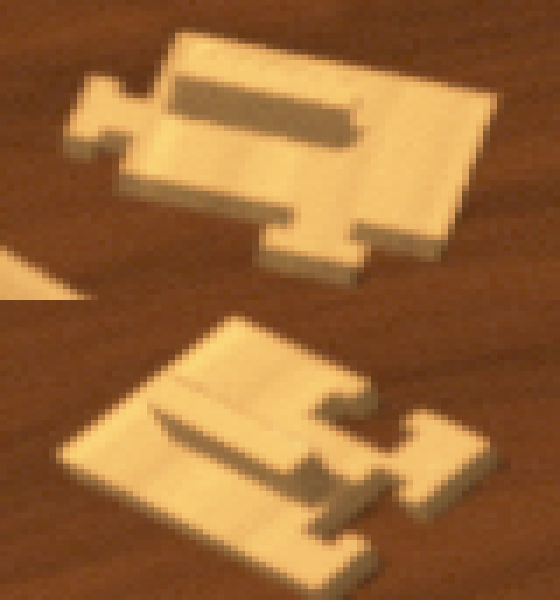

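The crop shows the plain plywood tab piece (two tabs, upper half) and slot piece (two slots, lower half). Both are the right ones, at about 54° and 39°. I'll turn toward the tab piece.

Emit:
{"name": "move_arm", "arguments": {"moves": [{"turn":[0,0,-0.12],"translation":[0,0,0],"hand":1},{"turn":[0,0,-0.12],"translation":[0,0,0],"hand":1},{"turn":[0,0,-0.12],"translation":[0,0,0],"hand":1},{"turn":[0,0,-0.12],"translation":[0,0,0],"hand":1},{"turn":[0,0,-0.12],"translation":[0,0,0],"hand":1},{"turn":[0,0,-0.12],"translation":[0,0,0],"hand":1},{"turn":[0,0,-0.12],"translation":[0,0,0],"hand":1},{"turn":[0,0,-0.12],"translation":[0,0,0],"hand":1},{"turn":[0,0,-0.12],"translation":[0,0,0],"hand":1},{"turn":[0,0,-0.12],"translation":[0,0,0],"hand":1}], "grip_force": 60}}

```text
time_s: 1.08
eef_pos: [204.8, 483.3, 250.2]
ee_rot: [-0.0, -0.392, 0.92, -0.0]
force: [-0.9, -0.2, -0.9]
grip_width: 0.999
grip_force: 0.0
```

```bash
cat >> h.py <<'E'
def Rdown(h): # tool y heading h deg, pointing down
    h=np.radians(h); y=np.array([np.cos(h),np.sin(h),0]); z=np.array([0,0,-1.]); return np.c_[np.cross(y,z),y,z]
def plan(pos,R):
    s=sense(); C=rot(s['ee_rot']).as_matrix(); d=np.asarray(pos)-s['eef_pos']
    print('t',s['time_s'],'pos',s['eef_pos'].round(2),'F',s['force'].round(1),'turn',Ro.from_matrix(C.T@R).as_rotvec().round(4),'trans before turn',(C.T@d).round(2),'after turn',(R.T@d).round(2))
E
python3 -c "
from h import *
plan([471,288,170],Rdown(143.5))"
```

```text
t 1.0833 pos [204.8  483.35 250.19] F [-0.9 -0.2 -0.9] turn [ 0.     -0.0003 -0.1286] trans before turn [ -43.68 -327.28   80.17] after turn [  -1.31 -330.18   80.19]
```

Emit:
{"name": "move_arm", "arguments": {"moves": [{"turn":[0,0,-0.124],"translation":[0,0,0],"hand":1},{"turn":[0,0,-0.005],"translation":[0,-36.7,8.9],"hand":1},{"turn":[0,0,0],"translation":[0,-36.7,8.9],"hand":1},{"turn":[0,0,0],"translation":[0,-36.7,8.9],"hand":1},{"turn":[0,0,0],"translation":[0,-36.7,8.9],"hand":1},{"turn":[0,0,0],"translation":[0,-36.7,8.9],"hand":1},{"turn":[0,0,0],"translation":[0,-36.7,8.9],"hand":1},{"turn":[0,0,0],"translation":[0,-36.7,8.9],"hand":1},{"turn":[0,0,0],"translation":[0,-36.7,8.9],"hand":1},{"turn":[0,0,0],"translation":[0,-36.7,8.9],"hand":1}]}}

```text
time_s: 1.92
eef_pos: [470.4, 283.9, 169.8]
ee_rot: [-0.0, -0.448, 0.894, 0.0]
force: [-0.4, 0.0, -0.4]
grip_width: 0.998
grip_force: 0.0
```

Emit:
{"name": "move_arm", "arguments": {"moves": [{"turn":[0,0,0],"translation":[0,0,0],"hand":1},{"turn":[0,0,0],"translation":[0,0,0],"hand":1}]}}

```text
time_s: 2.08
eef_pos: [469.9, 284.1, 169.4]
ee_rot: [-0.001, -0.446, 0.895, 0.0]
force: [-0.2, -0.0, 0.1]
grip_width: 1.003
grip_force: 0.0
```

```bash
python3 -c "
from h import *
plan([471,288,170],Rdown(143.5))
c=cap('wrist'); save('w1.png',c['image']); np.save('w1.npy',c,allow_pickle=True)"
```

```text
t 2.0833 pos [469.91 284.14 169.4 ] F [-0.2 -0.   0.1] turn [ 0.0009 -0.0012 -0.0084] trans before turn [-3.74  1.45 -0.6 ] after turn [-3.75  1.42 -0.6 ]
```

View pics/w1.png

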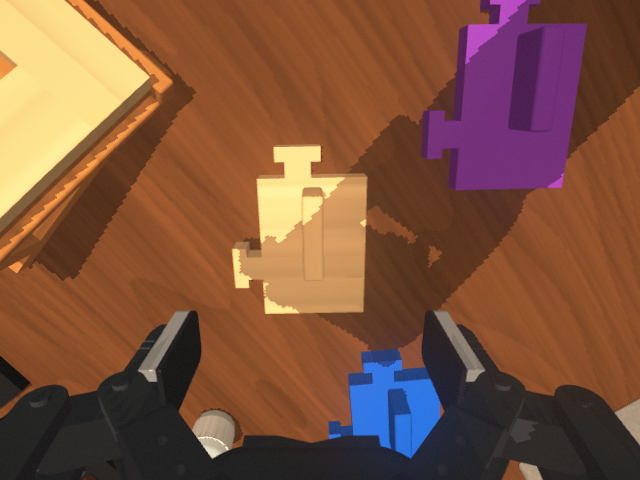

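The wrist view shows the plain tab piece in the middle: body columns 260–366, rows 176–312, with tabs at (297,160) and (243,265). Purple is at upper right and blue is below. I'll measure its edges.

```bash
cat >> h.py <<'E'
def crossings(c,a,b,step=0.25,thr=None,ch=2,first=True):
    "pixel of strongest intensity change along segment a->b"
    a=np.array(a,float);b=np.array(b,float);n=int(np.hypot(*(b-a))/step);p=a+(b-a)*np.linspace(0,1,n)[:,None]
    g=cv2.GaussianBlur(c['image'][:,:,ch],(0,0),1).astype(np.float32)
    v=cv2.remap(g,p[:,:1].astype(np.float32),p[:,1:].astype(np.float32),1).ravel()
    k=np.argmax(abs(np.gradient(v))); return p[k]
def fitline(P): # robust 2D line: point,dir
    l=cv2.fitLine(np.asarray(P,np.float32),cv2.DIST_HUBER,0,0.5,1e-3,1e-3).ravel(); r=(P-l[2:])@np.array([-l[1],l[0]]); return l[2:],l[:2],r.std()
E
python3 - <<'E'
from h import *
c=np.load('w1.npy',allow_pickle=True).item()
z=[0,0,1]
L=[crossings(c,(250,r),(272,r)) for r in list(range(184,236,4))+list(range(296,309,4))]
Rr=[crossings(c,(355,r),(378,r)) for r in range(182,308,4)]
B=[crossings(c,(x,302),(x,322)) for x in range(272,360,4)]
T=[crossings(c,(x,170),(x,188)) for x in list(range(264,272,2))+list(range(326,362,3))]
out={}
for n,p in(('L',L),('R',Rr),('B',B),('T',T)):
    P=onplane(c,p,z,16)[:,:2]; pt,d,s=fitline(P); out[n]=(pt,d); h=np.degrees(np.arctan2(d[1],d[0]));print(n,pt,h%180,s)
ang=np.radians(np.mean([np.degrees(np.arctan2(out[k][1][1],out[k][1][0]))%180 for k in 'LR']));ex=np.array([np.cos(ang),np.sin(ang)]);ey=np.array([-ex[1],ex[0]])
yl,yr,xb,xt=out['L'][0]@ey,out['R'][0]@ey,out['B'][0]@ex,out['T'][0]@ex
print('width',yr-yl,'length',xb-xt)
o=ex*(xb-55)+ey*(yl+yr)/2; print('origin',o,'ang',np.degrees(ang),'bar',o-18*ex)
# bar top
bl=[crossings(c,(292,r),(310,r)) for r in range(205,275,4)];br=[crossings(c,(316,r),(332,r)) for r in range(200,275,4)]
for p in(bl,br): P=onplane(c,p,z,48)[:,:2]; print('bar edge y',(P@ey-o@ey).round(1))
# height check
print(np.median(depthpts(c,[[345,y] for y in range(190,300,5)])[:,2]),np.median(depthpts(c,[[313,y] for y in range(200,270,5)])[:,2]))
E
```

```text
L [512.24884 276.7263 ] 54.089363 0.23481280848694397
R [447.61545 322.1088 ] 54.070606 0.18969530930205505
B [516.4159  345.33438] 144.68628 0.27563709396330566
T [446.67892 260.9638 ] 144.75005 0.7492813943982091
width 78.966385 length 109.237915
origin [482.03738 302.32367] ang 54.079983 bar [471.4776 287.7466]
bar edge y [ -7.2  -7.3  -7.4  -1.7  -6.4 -11.6 -12.3  -5.1  -5.1  -7.2  -7.3  -7.4
  -5.6  -5.5  -5.6  -5.6  -5.7  -5.8]
bar edge y [6.9 6.3 4.9 5.9 5.9 6.2 6.  5.9 5.9 5.7 5.7 7.3 5.6 5.6 5.9 5.9 5.8 5.8
 5.8]
15.805811720843934 48.27356593766028
```

Emit:
{"name": "move_arm", "arguments": {"moves": [{"turn":[0,0,-0.02],"translation":[-3.9,0.8,30],"hand":1},{"turn":[0,0,0],"translation":[0,0,30],"hand":1},{"turn":[0,0,0],"translation":[0,0,30],"hand":1},{"turn":[0,0,0],"translation":[0,0,20],"hand":1},{"turn":[0,0,0],"translation":[0,0,10],"hand":1},{"turn":[0,0,0],"translation":[0,0,8],"hand":1},{"turn":[0,0,0],"translation":[0,0,0],"hand":1}]}}

```text
time_s: 2.72
eef_pos: [470.2, 289.4, 41.8]
ee_rot: [-0.0, -0.457, 0.889, 0.0]
force: [0.1, -0.3, -0.9]
grip_width: 1.002
grip_force: 0.0
```

```bash
python3 -c "
from h import *
plan([471.5,287.7,40.5],Rdown(144.15))"
```

```text
t 2.7167 pos [470.25 289.38  41.76] F [ 0.1 -0.3 -0.9] turn [ 0.0005 -0.0007  0.0041] trans before turn [ 0.63 -1.99  1.26] after turn [ 0.63 -2.    1.26]
```

Emit:
{"name": "move_arm", "arguments": {"moves": [{"turn":[0,0,0.003],"translation":[0.6,-2.0,1],"hand":1},{"turn":[0,0,0],"translation":[0,0,0],"hand":1},{"turn":[0,0,0],"translation":[0,0,0],"hand":1}]}}

```text
time_s: 2.97
eef_pos: [472.7, 287.4, 42.3]
ee_rot: [0.001, -0.455, 0.89, -0.0]
force: [0.3, -0.5, -0.3]
grip_width: 1.0
grip_force: 0.0
```

Emit:
{"name": "move_arm", "arguments": {"moves": [{"turn":[0,0,0],"translation":[0,0,0],"hand":0},{"turn":[0,0,0],"translation":[0,0,0],"hand":0},{"turn":[0,0,0],"translation":[0,0,0],"hand":0},{"turn":[0,0,0],"translation":[0,0,0],"hand":0},{"turn":[0,0,0],"translation":[0,0,0],"hand":0},{"turn":[0,0,0],"translation":[0,0,0],"hand":0},{"turn":[0,0,0],"translation":[0,0,0],"hand":0},{"turn":[0,0,0],"translation":[0,0,0],"hand":0}], "grip_force": 60}}

```text
time_s: 3.63
eef_pos: [472.3, 287.3, 41.4]
ee_rot: [0.0, -0.455, 0.89, -0.0]
force: [0.5, -0.3, 1.5]
grip_width: 0.149
grip_force: 59.2
```

```bash
python3 -c "
from h import *
plan([471.5,287.7,40.5],Rdown(144.15)); s=sense(); print(s['grip_width'],s['grip_force'],s['joints'].round(2))"
```

```text
t 3.6333 pos [472.27 287.31  41.39] F [ 0.5 -0.3  1.5] turn [-0.0002  0.0003  0.0001] trans before turn [0.13 0.85 0.89] after turn [0.13 0.85 0.89]
0.14864773701664494 59.17284071445465 [ 0.33  0.62  1.63  0.    0.89 -2.18]
```

Emit:
{"name": "move_arm", "arguments": {"moves": [{"turn":[0,0,0],"translation":[0,0,-20],"hand":0},{"turn":[0,0,0],"translation":[0,0,-40],"hand":0},{"turn":[0,0,0],"translation":[0,0,-40],"hand":0},{"turn":[0,0,0],"translation":[0,0,-40],"hand":0},{"turn":[0,0,0.1],"translation":[0,0,-40],"hand":0},{"turn":[0,0,0.12],"translation":[0,0,-20],"hand":0},{"turn":[0,0,0.12],"translation":[0,0,0],"hand":0},{"turn":[0,0,0.12],"translation":[0,0,0],"hand":0},{"turn":[0,0,0.12],"translation":[0,0,0],"hand":0},{"turn":[0,0,0.12],"translation":[0,0,0],"hand":0}]}}

```text
time_s: 4.47
eef_pos: [471.9, 287.2, 240.9]
ee_rot: [-0.0, -0.119, 0.993, -0.0]
force: [0.2, -0.1, -0.9]
grip_width: 0.154
grip_force: 58.6
```

```bash
cat >> h.py <<'E'
def easelR(hd=9.86,sl=30.):
    h=np.radians(hd);s=np.radians(sl)
    ex=np.array([np.cos(s)*np.cos(h),np.cos(s)*np.sin(h),np.sin(s)]);ey=np.array([-np.sin(h),np.cos(h),0]);return np.c_[ex,ey,np.cross(ex,ey)]
def toolR(E): return np.c_[-E[:,0],E[:,1],-E[:,2]]
E
python3 -c "
from h import *
plan([582.8,34.9,299.6],toolR(easelR()))"
```

```text
t 4.4667 pos [471.91 287.17 240.85] F [ 0.2 -0.1 -0.9] turn [ 0.0175 -0.5242  0.0657] trans before turn [ -47.9  -271.37  -58.76] after turn [ -86.58 -267.53  -17.85]
```

Emit:
{"name": "move_arm", "arguments": {"moves": [{"turn":[0.0035,-0.1048,0.0131],"translation":[0,0,0],"hand":0},{"turn":[0.0035,-0.1048,0.0131],"translation":[0,0,0],"hand":0},{"turn":[0.0035,-0.1048,0.0131],"translation":[0,0,0],"hand":0},{"turn":[0.0035,-0.1048,0.0131],"translation":[0,0,0],"hand":0},{"turn":[0.0035,-0.1048,0.0131],"translation":[0,0,0],"hand":0},{"turn":[0,0,0],"translation":[-12.4,-38.2,-2.6],"hand":0},{"turn":[0,0,0],"translation":[-12.4,-38.2,-2.6],"hand":0},{"turn":[0,0,0],"translation":[-12.4,-38.2,-2.6],"hand":0},{"turn":[0,0,0],"translation":[-12.4,-38.2,-2.6],"hand":0},{"turn":[0,0,0],"translation":[-12.4,-38.2,-2.6],"hand":0}]}}

```text
time_s: 5.3
eef_pos: [552.5, 106.0, 283.6]
ee_rot: [0.258, -0.086, 0.962, 0.023]
force: [1.3, 1.3, -1.7]
grip_width: 0.152
grip_force: 58.8
```

Emit:
{"name": "move_arm", "arguments": {"moves": [{"turn":[0,0,0],"translation":[-12.4,-38.2,-2.6],"hand":0},{"turn":[0,0,0],"translation":[-12.4,-38.2,-2.6],"hand":0},{"turn":[0,0,0],"translation":[0,0,0],"hand":0},{"turn":[0,0,0],"translation":[0,0,0],"hand":0},{"turn":[0,0,0],"translation":[0,0,0],"hand":0}]}}

```text
time_s: 5.72
eef_pos: [584.1, 36.0, 299.6]
ee_rot: [0.257, -0.086, 0.962, 0.023]
force: [0.2, 0.5, -1.6]
grip_width: 0.149
grip_force: 59.0
```

```bash
python3 -c "
from h import *
plan([582.8,34.9,299.6],toolR(easelR()))
c=cap('wrist'); save('w2.png',c['image']); np.save('w2.npy',c,allow_pickle=True)"
```

```text
t 5.7167 pos [584.05  36.02 299.63] F [ 0.2  0.5 -1.6] turn [ 0.0037 -0.001   0.0047] trans before turn [ 1.25 -0.88 -0.69] after turn [ 1.25 -0.89 -0.69]
```

View pics/w2.png

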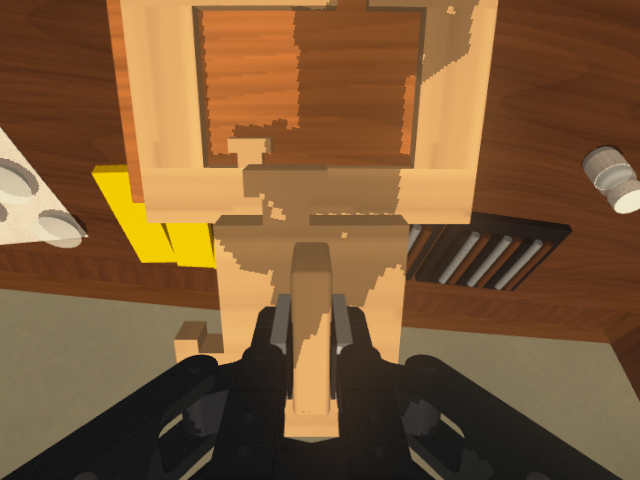

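The view shows the board with its opening at columns 197–420 and rows 10–167. The board's tab is at (249,152), the lower T slot is at the top edge near (365,5), and the held piece is below. I'll enlarge it for edge picking.

```bash
python3 - <<'E'
from h import *
c=np.load('w2.npy',allow_pickle=True).item()
save('w2c.png',cv2.resize(c['image'][0:240,100:500],(800,480),interpolation=cv2.INTER_NEAREST))
uv=np.array([(u,v) for u in list(range(140,185,3))+list(range(432,468,3)) for v in range(15,200,5)])
P=depthpts(c,uv); ct=P.mean(0); k=np.ones(len(P),bool)
for _ in range(5):
    ct=P[k].mean(0); n=np.linalg.svd(P[k]-ct)[2][2]; n*=np.sign(n[2]); r=(P-ct)@n; k=abs(r)<2
print(k.mean(),r[k].std(),n,np.degrees(np.arccos(n[2])),np.degrees(np.arctan2(-n[1],-n[0])),ct, n@ct)
print('height: board front z at easel x0', )
for r in (60,120,150): print(r,c['image'][r,184:212,2].tolist(), c['image'][r,405:432,2].tolist())
E
```

```text
0.983983983983984 0.724066591879131 [-0.49053617 -0.08566433  0.86720003] 29.865122779092886 9.905900872525056 [605.16885849  24.48568733 105.95448292] -207.07103263617415
height: board front z at easel x0
60 [235, 236, 238, 239, 238, 239, 240, 240, 239, 235, 231, 194, 105, 106, 108, 105, 110, 121, 132, 134, 155, 197, 196, 195, 196, 195, 196, 196] [132, 131, 131, 130, 132, 133, 132, 133, 135, 133, 134, 128, 112, 105, 105, 114, 119, 145, 155, 157, 158, 160, 159, 160, 158, 159, 158]
120 [233, 233, 234, 235, 237, 238, 240, 241, 241, 242, 241, 241, 241, 241, 238, 220, 141, 106, 109, 109, 108, 121, 131, 132, 133, 133, 163, 194] [183, 182, 181, 182, 182, 182, 181, 162, 125, 125, 126, 125, 144, 215, 233, 233, 234, 234, 234, 234, 234, 233, 233, 232, 231, 231, 230]
150 [232, 233, 234, 234, 234, 235, 237, 239, 240, 241, 241, 242, 242, 241, 242, 242, 239, 236, 147, 108, 108, 109, 107, 113, 131, 131, 133, 195] [207, 208, 207, 208, 210, 138, 127, 126, 125, 113, 180, 231, 232, 235, 234, 233, 234, 233, 233, 232, 232, 232, 231, 230, 230, 228, 226]
```

View pics/w2c.png

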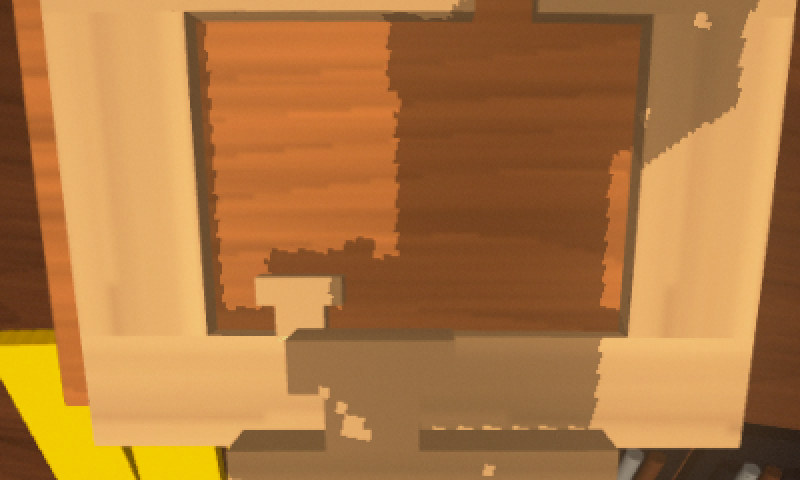

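The crop shows the opening's front edges: left at column ~196–203, right ~423–414, up-slope row ~167, down-slope row ~6. The held piece's body edges are at columns ~215 and ~405.

```bash
cat > m.py <<'E'
from h import *
c=np.load('w2.npy',allow_pickle=True).item()
g=cv2.GaussianBlur(c['image'],(0,0),0.7).astype(float)[:,:,2]
def first(a,b): # from bright board side inward: first sharp drop
    a=np.array(a,float);b=np.array(b,float);n=int(np.hypot(*(b-a))*4);p=a+(b-a)*np.linspace(0,1,n)[:,None]
    v=cv2.remap(g.astype(np.float32),p[:,:1].astype(np.float32),p[:,1:].astype(np.float32),1).ravel()
    d=-np.gradient(v); k=np.argmax(d>0.5*d.max())
    while k+1<n and d[k+1]>d[k]: k+=1
    return p[k]
E=easelR(9.88,30.)
uv=np.array([(u,v) for u in list(range(140,185,3))+list(range(432,468,3)) for v in range(15,200,5)])
zf=np.median(depthpts(c,uv)@E[:,2]); print('front n.x',zf)
eds={'L':[first((188,r),(207,r)) if r<100 else first((193,r),(212,r)) for r in range(20,150,5)],
'R':[first((427,r),(410,r)) for r in range(95,150,4)],
'U':[first((x,174),(x,160)) for x in list(range(209,230,3))+list(range(335,408,4))],
'D':[first((x,1),(x,12)) for x in range(200,290,4)]}
o={}
for k,p in eds.items():
    P=onplane(c,p,E[:,2],zf)@E[:,:2]; pt,d,s=fitline(P); o[k]=pt; print(k,pt,np.degrees(np.arctan2(d[1],d[0])),s, P.min(0).round(1),P.max(0).round(1))
for k in 'LRUD':
    P=onplane(c,eds[k],E[:,2],zf)@E[:,:2]; print(k,np.median(P[:,1 if k in 'LR' else 0]))
# piece in hand, in tool frame
R=c['W'][:3,:3]; T=np.array(c['T_tool_cam'])
def tool(p,z): 
    r=rays(c,p)@T[:3,:3].T; oo=T[:3,3]; return oo+r*((z-oo[2])/r[:,2])[:,None]
for k,p in (('L',[crossings(c,(206,r),(230,r)) for r in range(272,315,4)]),('R',[crossings(c,(394,r),(416,r)) for r in range(232,350,4)])):
    q=tool(p,25.4)[:,:2]; pt,d,s=fitline(q); print('piece',k,pt,np.degrees(np.arctan2(d[1],d[0])),s)
for k,p in(('barR',[crossings(c,(325,r),(338,r)) for r in range(252,290,4)]),('barL',[crossings(c,(284,r),(299,r)) for r in range(252,290,4)])):
    q=tool(p,-6.6); print(k,q[:,1].round(1))
# -x body edge
q=tool([crossings(c,(x,217),(x,229)) for x in list(range(226,258,3))+list(range(315,400,4))],25.4); print('-x edge',q[:,0].round(1))
s=sense(); print(s['eef_pos'],(s['eef_pos']@E).round(2))
E
python3 m.py
```

```text
front n.x -208.44574385613075
L [ 550.0661 -146.7968] -0.23286344 0.23026930237538953 [ 515.8 -147.3] [ 601.1 -146.4]
R [580.22833   15.408207] -0.98198795 0.25366480088023297 [564.6  14.8] [602.   15.8]
U [618.35345 -77.16022] 89.78321 0.5764253132454623 [ 618.1 -142.1] [621.6  10. ]
D [ 506.14355 -106.30957] 89.85918 0.024350526414144612 [ 506.  -140.3] [506.2 -80. ]
L -146.8578551859068
R 15.403008267502468
U 618.526982136487
D 506.15522162185357
piece L [  6.680561 -38.919956] 0.14853045 0.11367430294424533
piece R [ 4.174299 39.49616 ] 0.25520155 0.8918435970973834
barR [6.1 6.2 6.6 6.6 6.9 7.2 7.3 7.3 7.3 7.4]
barL [-5.6 -5.6 -6.  -6.  -6.4 -6.4 -6.7 -6.8 -6.8 -6.8]
-x edge [35.8 35.8 35.8 35.8 35.8 35.9 35.8 35.9 35.9 35.8 35.9 35.9 35.8 35.9
 35.7 35.9 35.7 35.9 35.7 35.9 35.9 35.7 35.7 35.7 35.9 35.8 35.7 35.8
 35.7 35.7 35.7 36.2 36.2]
[583.95893782  36.61366368 299.76510094] [653.55 -64.13 -31.19]
```

```bash
cat >> h.py <<'E'
def avgpose(n=6):
    P=[];Q=[]
    for _ in range(n):
        s=sense(); P.append(s['eef_pos']); Q.append(rot(s['ee_rot']).as_quat()); capture('wrist')
    P=np.array(P); return P.mean(0),Ro.from_quat(Q).mean().as_matrix(),P.std(0),s
def planE(tgt,E,n=4):
    p,C,sd,s=avgpose(n); R=toolR(E); d=E@np.asarray(tgt,float)-p
    print('t',s['time_s'],'E-pos',(p@E).round(2),'sd',sd.round(2),'F(tool)',(C.T@s['force']).round(1),'M',(C.T@s['wrist_torque']).round(2),'turn',Ro.from_matrix(C.T@R).as_rotvec().round(4),'trans',(R.T@d).round(2),'grip',round(s['grip_width'],3))
E
python3 -c "
from h import *
c=np.load('w2.npy',allow_pickle=True).item(); E=easelR(9.88,30.)
W=c['W']@np.linalg.inv(np.array(c['T_tool_cam'])); print('at capture',W[:3,3]@E)
planE([543.9,-25.9,-140],E,6)"
```

```text
at capture [653.47067512 -64.72582625 -31.30175848]
t 6.0167 E-pos [653.83 -63.93 -30.99] sd [0.11 0.16 0.2 ] F(tool) [0.8 0.3 1.2] M [-0.02  0.4   0.02] turn [ 0.0039 -0.0001  0.006 ] trans [109.93  38.03 109.01] grip 0.148
```

```bash
python3 - <<'E'
from h import *
p,C,sd,s=avgpose(8); c=cap('wrist'); M=np.eye(4); M[:3,:3]=C; M[:3,3]=p; c['W']=M@np.array(c['T_tool_cam']); np.save('w2.npy',c,allow_pickle=True); print(sd, p@easelR(9.88,30.))
E
python3 m.py
```

```text
[0.0591248  0.23280236 0.01346858] [654.17094815 -64.73781283 -30.84843357]
front n.x -208.47139186962525
L [ 552.9561  -146.69695] -0.09459461 0.24811503530339385 [ 516.8 -147.1] [ 602.2 -146.1]
R [585.96985   15.723049] -0.09371772 0.26268009868843906 [565.5  15. ] [602.9  16. ]
U [618.49646  -57.856224] 89.677 0.9411679752490818 [ 617.7 -142.2] [623.5   9.9]
D [ 506.07422 -109.53518] -89.59255 0.299940989514574 [ 505.8 -140.6] [506.5 -80.2]
L -146.68968541283166
R 15.719277507759664
U 618.686682799664
D 505.8527987815298
piece L [  6.681313 -38.91991 ] 0.14853616 0.13485108463114243
piece R [-3.5134094 39.42906  ] 0.07834579 0.7349991253736645
barR [6.1 6.2 6.6 6.6 6.9 7.2 7.3 7.3 7.3 7.4]
barL [-5.6 -5.6 -6.  -6.3 -6.4 -6.7 -6.7 -6.8 -6.8 -6.8]
-x edge [35.8 35.9 35.8 35.9 35.9 35.9 35.9 35.9 35.8 35.9 35.8 35.9 35.8 35.8
 35.9 35.7 35.9 35.7 35.7 35.7 35.9 35.7 35.7 35.7 35.9 35.9 35.9 35.7
 35.7 35.7 35.7 36.2 36.2]
[584.52623222  35.77436886 300.36411154] [654.21 -65.05 -30.87]
```

Emit:
{"name": "move_arm", "arguments": {"moves": [{"turn":[0.004,0,0.006],"translation":[22,7.8,15],"hand":0},{"turn":[0,0,0],"translation":[22,7.8,20],"hand":0},{"turn":[0,0,0],"translation":[22,7.8,25],"hand":0},{"turn":[0,0,0],"translation":[22,7.8,25],"hand":0},{"turn":[0,0,0],"translation":[22.2,7.9,24],"hand":0},{"turn":[0,0,0],"translation":[0,0,0],"hand":0},{"turn":[0,0,0],"translation":[0,0,0],"hand":0}]}}

```text
time_s: 7.1
eef_pos: [537.6, 67.3, 150.8]
ee_rot: [0.257, -0.083, 0.962, 0.022]
force: [0.5, -0.6, 0.3]
grip_width: 0.152
grip_force: 59.0
```

```bash
python3 -c "
from h import *
planE([543.9,-25.7,-155],easelR(9.88,30.),6)
c=cap('wrist'); save('w3.png',c['image']); np.save('w3.npy',c,allow_pickle=True)"
```

```text
t 7.35 E-pos [ 545.93  -26.58 -138.94] sd [0.56 0.22 0.87] F(tool) [ 1.  -0.1  1. ] M [-0.02  0.34 -0.01] turn [-0.0019  0.0032 -0.0008] trans [ 2.03  0.88 16.06] grip 0.156
```

View pics/w3.png

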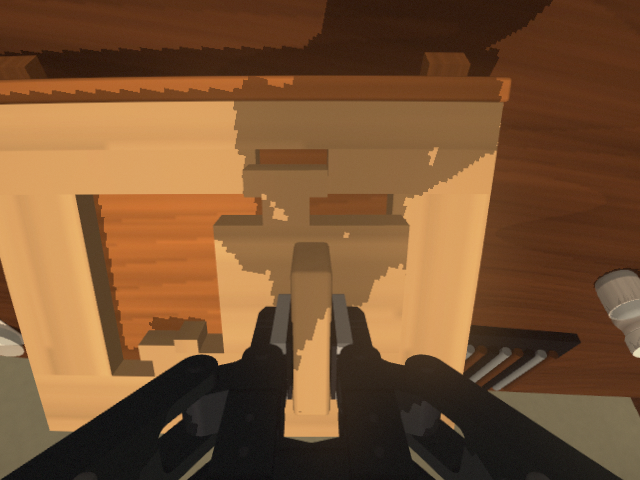

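This view shows the held piece over its half. The board's T-slot head is at columns 257–328, rows 150–164, the opening's lower edge is at row 194, and its right wall is near column 393. I'll measure the misfit in the tool frame.

```bash
python3 - <<'E'
from h import *
c=np.load('w3.npy',allow_pickle=True).item(); T=np.array(c['T_tool_cam'])
def tool(p,z=None):
    r=rays(c,p)@T[:3,:3].T; oo=T[:3,3]; return oo+r*((z-oo[2])/r[:,2])[:,None]
uv=np.array([(u,v) for u in list(range(20,60,4))+list(range(425,455,3)) for v in range(210,330,6)]+[(u,v) for u in range(100,220,5) for v in range(160,185,4)])
r=rays(c,uv)*c['z_map'][uv[:,1],uv[:,0]][:,None]; Q=r@T[:3,:3].T+T[:3,3]
A=np.c_[Q[:,:2],np.ones(len(Q))]; k=np.ones(len(Q),bool)
for _ in range(6): s=np.linalg.lstsq(A[k],Q[k,2],rcond=None)[0]; k=abs(A@s-Q[:,2])<2
print('front plane tool z',s,k.mean(), (A@s-Q[:,2])[k].std())
z=s[2]; sub=lambda p,i:(tool(p,z)[:,i].round(2).tolist())
print('low edge x',np.median(sub([crossings(c,(x,188),(x,199)) for x in list(range(120,230,4))],0)),sub([crossings(c,(x,188),(x,199)) for x in list(range(335,388,4))],0), sub([crossings(c,(x,188),(x,199)) for x in range(120,230,12)],0))
print('slot bottom x',sub([crossings(c,(x,144),(x,155)) for x in range(264,324,6)],0))
print('slot right y',sub([crossings(c,(322,r),(334,r)) for r in range(152,163,2)],1),'left',sub([crossings(c,(250,r),(264,r)) for r in range(152,163,2)],1))
print('open left wall y',sub([crossings(c,(70+(r-200)*.18,r),(90+(r-200)*.18,r)) for r in range(205,340,12)],1))
print('open right y',sub([crossings(c,(387,r),(402,r)) for r in range(197,213,2)],1))
# piece tab head (top plane 25.4)
p=25.4
print('piece head right y',tool([crossings(c,(320,r),(336,r)) for r in range(171,192,3)],p)[:,1].round(2),'left',tool([crossings(c,(236,r),(250,r)) for r in range(171,192,3)],p)[:,1].round(2))
print('head end x',tool([crossings(c,(x,165),(x,176)) for x in range(250,325,8)],p)[:,0].round(2))
E
```

```text
front plane tool z [-3.57544121e-03 -2.27473934e-03  6.94884214e+01] 0.9964788732394366 0.5868573948748386
low edge x 39.125 [38.99, 38.99, 38.99, 38.99, 38.99, 38.99, 38.99, 38.99, 38.99, 39.0, 39.0, 39.0, 39.0, 39.0] [39.24, 39.21, 39.18, 39.16, 39.13, 39.11, 39.09, 39.08, 39.06, 39.05]
slot bottom x [61.12, 61.11, 61.11, 61.1, 61.1, 61.1, 61.09, 61.09, 61.09, 61.09]
slot right y [8.94, 8.95, 8.96, 8.97, 8.36, 8.38] left [-27.16, -27.2, -27.24, -26.79, -26.83, -26.87]
open left wall y [-120.01, -119.67, -119.89, -119.97, -119.66, -119.9, -119.46, -119.73, -120.02, -119.59, -119.9, -119.64]
open right y [41.34, 41.41, 41.47, 41.54, 41.61, 41.42, 41.35, 41.42]
piece head right y [6.96 6.2  6.6  5.83 4.29 6.25 3.82] left [-25.75 -25.91 -26.27 -25.94 -26.   -26.07 -26.13]
head end x [57.95 57.94 57.94 57.93 57.93 57.92 57.92 57.92 57.92 57.92]
```

Emit:
{"name": "move_arm", "arguments": {"moves": [{"turn":[-0.002,0.0034,-0.0005],"translation":[1.7,0.6,0],"hand":0},{"turn":[0,0,0],"translation":[0,0,10],"hand":0},{"turn":[0,0,0],"translation":[0,0,8],"hand":0},{"turn":[0,0,0],"translation":[0,0,5],"hand":0},{"turn":[0,0,0],"translation":[0,0,0],"hand":0},{"turn":[0,0,0],"translation":[0,0,3],"hand":0},{"turn":[0,0,0],"translation":[0,0,2],"hand":0},{"turn":[0,0,0],"translation":[0,0,2],"hand":0},{"turn":[0,0,0],"translation":[0,0,2],"hand":0},{"turn":[0,0,0],"translation":[0,0,0],"hand":0}]}}

```text
time_s: 8.28
eef_pos: [553.5, 70.4, 124.7]
ee_rot: [0.259, -0.083, 0.962, 0.022]
force: [-3.8, 2.0, 15.6]
grip_width: 0.148
grip_force: 62.8
```

```bash
python3 -c "
from h import *
planE([543.9,-25.7,-183],easelR(9.88,30.),4)
c=cap('wrist'); save('w4.png',c['image']); np.save('w4.npy',c,allow_pickle=True)"
```

```text
t 8.4333 E-pos [ 545.01  -25.6  -170.59] sd [0.03 0.01 0.02] F(tool) [ -4.6   3.1 -14.2] M [-0.48 -0.16  0.04] turn [-0.0003  0.003  -0.0001] trans [ 1.11 -0.1  12.41] grip 0.147
```

```bash
python3 - <<'E'
from h import *
im=cv2.imread('pics/w4.png'); save('w4c.png',cv2.resize(im[120:360,90:430],(800,565),interpolation=cv2.INTER_CUBIC))
E
```

```text
(no output)
```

View pics/w4c.png

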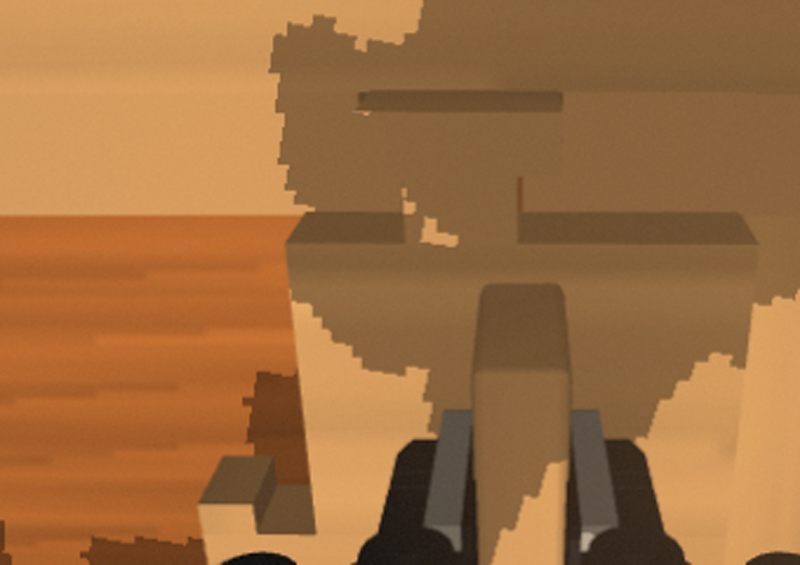

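The crop shows the piece at the mouth of the opening. A gap is visible at the neck's right side (crop 520,190), and the foot of the body's lower wall (crop row 212) lies on the board's edge line (row 215). I'll measure the remaining offset.

```bash
python3 - <<'E'
from h import *
c=np.load('w4.npy',allow_pickle=True).item(); T=np.array(c['T_tool_cam'])
def tool(p,z):
    r=rays(c,p)@T[:3,:3].T; oo=T[:3,3]; return oo+r*((z-oo[2])/r[:,2])[:,None]
def dep(uv):
    uv=np.array(uv); r=rays(c,uv)*c['z_map'][uv[:,1],uv[:,0]][:,None]; return r@T[:3,:3].T+T[:3,3]
def plane(uv,nm):
    Q=dep(uv);A=np.c_[Q[:,:2],np.ones(len(Q))];k=np.ones(len(Q),bool)
    for _ in range(6): s=np.linalg.lstsq(A[k],Q[k,2],rcond=None)[0]; k=abs(A@s-Q[:,2])<1.5
    print(nm,s.round(4),k.mean()); return s
zb=plane([(u,v) for u in range(100,200,5) for v in range(165,205,4)]+[(u,v) for u in range(425,440,3) for v in range(220,300,5)],'board')
zp=plane([(u,v) for u in range(222,270,4) for v in range(230,265,4)]+[(u,v) for u in range(345,395,4) for v in range(230,280,4)],'piece top')
low=[crossings(c,(x,205),(x,218)) for x in range(120,210,6)]
print('low x',tool(low,zb[2])[:,0].round(2))
edg=[crossings(c,(x,217),(x,229)) for x in list(range(226,256,5))+list(range(318,400,8))]; print('piece -x',tool(edg,zp[2])[:,0].round(2))
foot=[crossings(c,(x,205),(x,215)) for x in list(range(228,256,5))+list(range(318,400,8))]; print('foot rows',np.array(foot)[:,1], 'low rows',np.array(low)[:,1])
print('slotbottom',tool([crossings(c,(x,152),(x,162)) for x in range(250,326,10)],zb[2])[:,0].round(2),'head end',tool([crossings(c,(x,162),(x,172)) for x in range(250,326,10)],zp[2])[:,0].round(2))
print('slot R',tool([crossings(c,(322,r),(336,r)) for r in range(159,166,1)],zb[2])[:,1].round(2),'slot L',tool([crossings(c,(236,r),(250,r)) for r in range(159,166,1)],zb[2])[:,1].round(2))
E
```

```text
board [-4.20000e-03 -1.40000e-03  3.80005e+01] 0.9892857142857143
piece top [-8.58000e-02 -4.20000e-03  2.52751e+01] 0.9927797833935018
low x [38.27 38.26 38.6  38.59 38.24 38.24 38.57 38.56 38.55 38.55 38.54 38.54
 38.53 38.53 38.52]
piece -x [37.09 37.09 37.08 37.08 37.08 36.55 36.53 36.53 36.53 36.53 36.53 36.53
 36.53 36.53 36.53 36.53 36.53]
foot rows [209.35897436 209.35897436 209.35897436 209.35897436 209.35897436
 209.35897436 209.35897436 209.35897436 209.35897436 209.35897436
 209.35897436 209.35897436 209.35897436 209.35897436 209.35897436
 209.35897436 209.35897436] low rows [211.37254902 211.37254902 210.60784314 210.60784314 211.37254902
 211.37254902 210.60784314 210.60784314 210.60784314 210.60784314
 210.60784314 210.60784314 210.60784314 210.60784314 210.60784314]
slotbottom [60.94 60.93 60.92 60.92 60.91 60.91 60.38 60.9 ] head end [59.2  59.19 58.8  58.79 59.17 58.78 58.78 58.78]
slot R [7.45 7.45 7.46 7.46 7.47 7.47 7.48] slot L [-28.11 -28.13 -28.16 -28.18 -28.2  -28.22 -28.25]
```

```bash
cat > pl.py <<'E'
from h import *
def piecetop(c,uv,nm='top'):
    T=np.array(c['T_tool_cam']); uv=np.array(uv); r=rays(c,uv)*c['z_map'][uv[:,1],uv[:,0]][:,None]; Q=r@T[:3,:3].T+T[:3,3]
    A=np.c_[Q[:,:2],np.ones(len(Q))];k=np.ones(len(Q),bool)
    for _ in range(6): s=np.linalg.lstsq(A[k],Q[k,2],rcond=None)[0]; k=abs(A@s-Q[:,2])<1.5
    print(nm,s.round(4),k.mean(),Q[:,:2].min(0).round(0),Q[:,:2].max(0).round(0)); return s
top=[(u,v) for u in range(222,270,4) for v in range(230,265,4)]+[(u,v) for u in range(345,395,4) for v in range(230,280,4)]
E
python3 - <<'E'
from pl import *
for f in('w2.npy','w3.npy','w4.npy'): piecetop(np.load(f,allow_pickle=True).item(),top,f)
E
```

```text
w2.npy [-4.70000e-03  1.80000e-03  2.58437e+01] 0.9891696750902527 [ 12. -36.] [82. 35.]
w3.npy [-7.30000e-03  1.40000e-03  2.58939e+01] 0.9927797833935018 [ 12. -36.] [34. 35.]
w4.npy [-8.58000e-02 -4.20000e-03  2.52751e+01] 0.9927797833935018 [ 13. -36.] [82. 34.]
```

Emit:
{"name": "move_arm", "arguments": {"moves": [{"turn":[0,0,0],"translation":[0,0,-6],"hand":0},{"turn":[0,-0.08,0],"translation":[0,0,0],"hand":0},{"turn":[0,0,0],"translation":[0,0,0],"hand":0},{"turn":[0,0,0],"translation":[0,0,0],"hand":0},{"turn":[0,0,0],"translation":[0,0,0],"hand":0}]}}

```text
time_s: 8.95
eef_pos: [549.0, 70.5, 127.4]
ee_rot: [0.286, -0.083, 0.954, 0.027]
force: [0.8, -0.3, -1.0]
grip_width: 0.152
grip_force: 60.4
```

```bash
cat > m5.py <<'E'
from pl import *
import sys
p,C,sd,s=avgpose(5); c=cap('wrist'); M=np.eye(4);M[:3,:3]=C;M[:3,3]=p; c['W']=M@np.array(c['T_tool_cam']); np.save('w5.npy',c,allow_pickle=True); save('w5.png',c['image'])
E=easelR(9.88,30.); print('E',(p@E).round(2),sd.round(2),'F',(C.T@s['force']).round(1),'M',(C.T@s['wrist_torque']).round(2))
W=c['W']; B=E.T@W[:3,:3]; o=E.T@W[:3,3]   # camera in E coords
def atz(px,z): r=rays(c,px)@B.T; return o+r*((z-o[2])/r[:,2])[:,None]
def dep(uv): uv=np.array(uv); return (rays(c,uv)*c['z_map'][uv[:,1],uv[:,0]][:,None])@B.T+o
def plane(uv,nm):
    Q=dep(uv);A=np.c_[Q[:,:2]-[545,-26],np.ones(len(Q))];k=np.ones(len(Q),bool)
    for _ in range(6): q=np.linalg.lstsq(A[k],Q[k,2],rcond=None)[0]; k=abs(A@q-Q[:,2])<1.5
    print(nm,q.round(4),k.mean()); return q
zb=plane([(u,v) for u in range(100,200,5) for v in range(165,190,4)]+[(u,v) for u in range(425,440,3) for v in range(220,300,5)],'board')
zp=plane(top,'piece')
E
python3 m5.py
```

```text
E [ 542.74  -24.7  -166.14] [0.07 0.03 0.03] F [ 1.  -0.8  1.1] M [-0.02  0.42 -0.03]
board [-8.600000e-03  1.600000e-03 -2.087542e+02] 0.9954545454545455
piece [-2.660000e-02  8.000000e-03 -1.917015e+02] 0.9927797833935018
```

```bash
cat > m6.py <<'E'
from m5 import *
ZB=zb[2]; ZP=zp[2]
im=cv2.GaussianBlur(c['image'],(0,0),0.7).astype(int)
def prof(a,b):
    a=np.array(a);b=np.array(b); n=int(np.hypot(*(b-a)))+1; q=(a+(b-a)*np.linspace(0,1,n)[:,None]).round().astype(int); return im[q[:,1],q[:,0],2].tolist()
for x in (130,170,205): print('col',x,'rows180-225',prof((x,180),(x,225)))
for x in (235,360,385): print('col',x,'rows190-235',prof((x,190),(x,235)))
for x in (260,290,315): print('slot col',x,'rows140-180',prof((x,140),(x,180)))
for r in (150,156,160,164): print('slot row',r,'232-275',prof((232,r),(275,r)),'310-345',prof((310,r),(345,r)))
for r in (196,204): print('R row',r,'380-420',prof((380,r),(420,r)))
E
python3 m6.py
```

```text
E [ 542.64  -24.61 -166.13] [0.03 0.01 0.  ] F [0.8 0.5 0.4] M [-0.03  0.44 -0.  ]
board [-1.100000e-03  9.000000e-04 -2.085486e+02] 0.9772727272727273
piece [-1.810000e-02  6.200000e-03 -1.914599e+02] 0.9891696750902527
col 130 rows180-225 [215, 215, 215, 215, 216, 216, 216, 216, 216, 216, 216, 216, 216, 216, 216, 216, 216, 216, 215, 215, 216, 216, 216, 216, 216, 216, 216, 215, 215, 210, 196, 187, 186, 187, 187, 189, 190, 191, 193, 194, 195, 195, 195, 192, 189, 186]
col 170 rows180-225 [216, 217, 217, 216, 216, 216, 216, 217, 216, 216, 216, 216, 216, 216, 216, 216, 216, 216, 216, 216, 216, 216, 215, 216, 216, 217, 217, 217, 216, 211, 197, 189, 188, 189, 191, 192, 193, 193, 194, 195, 195, 194, 193, 192, 189, 186]
col 205 rows180-225 [215, 215, 215, 216, 216, 216, 216, 215, 215, 216, 215, 216, 216, 216, 216, 215, 216, 216, 216, 216, 216, 216, 216, 216, 216, 216, 216, 216, 215, 210, 197, 189, 188, 189, 189, 189, 191, 192, 193, 194, 193, 193, 192, 190, 188, 186]
col 235 rows190-235 [138, 138, 138, 139, 138, 138, 138, 139, 139, 138, 139, 139, 138, 138, 139, 139, 139, 139, 138, 132, 119, 
[... 2786 characters left out ...]
10, 110, 110, 110, 110, 110, 110, 110, 110, 111, 110, 110, 110] 310-345 [109, 110, 110, 110, 109, 109, 110, 109, 109, 109, 109, 109, 110, 110, 110, 110, 110, 115, 126, 135, 137, 136, 137, 137, 136, 137, 136, 136, 137, 138, 137, 137, 137, 137, 137, 137]
R row 196 380-420 [136, 137, 136, 136, 136, 136, 137, 137, 137, 137, 137, 138, 137, 136, 136, 136, 136, 137, 137, 137, 137, 138, 138, 137, 137, 138, 137, 137, 137, 138, 138, 137, 138, 138, 138, 138, 138, 138, 138, 138, 138]
R row 204 380-420 [136, 137, 137, 137, 137, 137, 137, 137, 136, 137, 137, 138, 137, 137, 138, 138, 138, 138, 137, 138, 138, 137, 137, 138, 138, 138, 138, 138, 138, 138, 138, 138, 137, 138, 138, 138, 138, 139, 138, 139, 139]
```

Emit:
{"name": "move_arm", "arguments": {"moves": [{"turn":[0.006,-0.018,0],"translation":[0.2,-1.3,0],"hand":0},{"turn":[0,0,0],"translation":[0,0,0],"hand":0},{"turn":[0,0,0],"translation":[0,0,2],"hand":0},{"turn":[0,0,0],"translation":[0,0,1],"hand":0},{"turn":[0,0,0],"translation":[0,0,1],"hand":0},{"turn":[0,0,0],"translation":[0,0,0],"hand":0}]}}

```text
time_s: 10.05
eef_pos: [551.4, 69.7, 123.9]
ee_rot: [0.296, -0.082, 0.951, 0.025]
force: [-0.9, 0.3, -1.8]
grip_width: 0.154
grip_force: 60.4
```

```bash
python3 m6.py | head -3; python3 - <<'E'
import numpy as np,cv2
c=np.load('w5.npy',allow_pickle=True).item(); im=c['image'][:,:,2].astype(int)
for r in (161,163,165): print(r,im[r,236:252].tolist(),im[r,318:338].tolist())
E
```

```text
E [ 542.73  -25.91 -170.18] [0.03 0.01 0.07] F [ 0.3 -0.1  1.4] M [-0.02  0.41  0.  ]
board [-1.200000e-03 -0.000000e+00 -2.086349e+02] 0.9863636363636363
piece [ 4.800000e-03  2.100000e-03 -1.953746e+02] 0.9855595667870036
161 [135, 134, 135, 136, 131, 115, 91, 90, 94, 103, 107, 105, 106, 108, 106, 107] [103, 103, 104, 105, 104, 103, 106, 104, 104, 107, 102, 93, 115, 135, 134, 135, 135, 135, 134, 135]
163 [136, 133, 134, 135, 132, 115, 93, 100, 109, 111, 109, 110, 108, 109, 107, 107] [106, 106, 107, 109, 107, 109, 108, 106, 106, 109, 101, 95, 117, 135, 133, 134, 135, 135, 135, 134]
165 [135, 135, 136, 134, 134, 127, 108, 110, 109, 109, 112, 111, 110, 109, 111, 110] [109, 108, 109, 107, 108, 109, 109, 107, 107, 107, 101, 93, 116, 135, 134, 134, 136, 133, 137, 134]
```

No contact force, and the piece is flat and 3 mm into the opening. I'll push on.

Emit:
{"name": "move_arm", "arguments": {"moves": [{"turn":[0,0,0],"translation":[0,0,2],"hand":0},{"turn":[0,0,0],"translation":[0,0,2],"hand":0},{"turn":[0,0,0],"translation":[0,0,2],"hand":0},{"turn":[0,0,0],"translation":[0,0,2],"hand":0},{"turn":[0,0,0],"translation":[0,0,2],"hand":0},{"turn":[0,0,0],"translation":[0,0,1.5],"hand":0},{"turn":[0,0,0],"translation":[0,0,1],"hand":0},{"turn":[0,0,0],"translation":[0,0,0],"hand":0}]}}

```text
time_s: 11.02
eef_pos: [558.3, 70.9, 113.5]
ee_rot: [0.296, -0.082, 0.951, 0.025]
force: [-0.4, 0.3, -1.8]
grip_width: 0.15
grip_force: 60.4
```

```bash
python3 m6.py | head -3
```

```text
E [ 543.71  -25.93 -182.6 ] [0.01 0.01 0.11] F [ 1.1 -0.1  0.4] M [0.01 0.43 0.03]
board [-4.100000e-03  1.200000e-03 -2.087245e+02] 0.9863636363636363
piece [ 7.200000e-03  1.400000e-03 -2.077828e+02] 0.9891696750902527
```

Emit:
{"name": "move_arm", "arguments": {"moves": [{"turn":[0,0,0],"translation":[0,0,0.7],"hand":0},{"turn":[0,0,0],"translation":[0,0,0],"hand":0.7},{"turn":[0,0,0],"translation":[0,0,0],"hand":0.7},{"turn":[0,0,0],"translation":[0,0,0],"hand":0.7},{"turn":[0,0,0],"translation":[0,0,0],"hand":0.7},{"turn":[0,0,0],"translation":[0,0,-20],"hand":0.7},{"turn":[0,0,0],"translation":[0,0,-40],"hand":0.7},{"turn":[0,0,0],"translation":[0,0,-40],"hand":0.7},{"turn":[0,0,0],"translation":[0,0,0],"hand":0.7},{"turn":[0,0,0],"translation":[0,0,0],"hand":0.7}]}}

```text
time_s: 12.15
eef_pos: [502.9, 61.2, 197.7]
ee_rot: [0.298, -0.082, 0.951, 0.024]
force: [-0.1, 0.8, -0.4]
grip_width: 0.7
grip_force: 0.0
```

```bash
python3 - <<'E'
from h import *
p,C,sd,s=avgpose(5); c=cap('wrist'); M=np.eye(4);M[:3,:3]=C;M[:3,3]=p; c['W']=M@np.array(c['T_tool_cam']); np.save('w7.npy',c,allow_pickle=True); save('w7.png',c['image'])
E=easelR(9.88,30.); print((p@E).round(2),s['grip_width'])
# where would slot piece view be: plan
plan([470,-336,200],Rdown(129.2))
E
```

```text
[535.81 -25.8  -83.66] 0.697801257389211
t 12.45 pos [502.74  61.51 194.26] F [ 0.2  0.1 -0.1] turn [-0.1543  0.5875 -0.4968] trans before turn [  79.42 -386.08  -61.24] after turn [ 276.61 -287.35   -5.74]
```

View pics/w7.png

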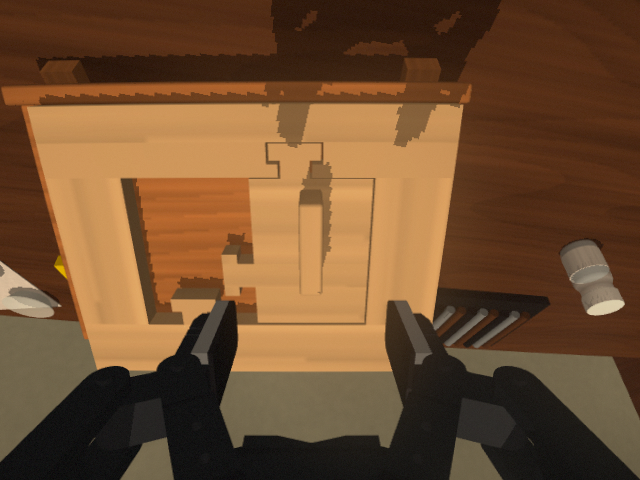

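The picture shows the tab piece flush in the right half, with thin even seams at (320,165), (372,250) and (300,322). The free left half spans columns 122–258. I'll measure that space while heading for the slot piece.

```bash
python3 - <<'E'
from h import *
c=np.load('w7.npy',allow_pickle=True).item(); E=easelR(9.88,30.); W=c['W']; B=E.T@W[:3,:3]; o=E.T@W[:3,3]
def atz(px,z=-208.45): r=rays(c,px)@B.T; return o+r*((z-o[2])/r[:,2])[:,None]
def rep(n,px,i): P=atz(px)[:,:2]; pt,d,s=fitline(P); print(n,'med',np.median(P[:,i]).round(2),'ang',np.degrees(np.arctan2(d[1],d[0])).round(2),s.round(2),P[:,1-i].min().round(),P[:,1-i].max().round())
uv=np.array([(u,v) for u in range(60,115,4) for v in range(190,300,6)]+[(u,v) for u in range(385,430,4) for v in range(190,290,6)]); D=(rays(c,uv)*c['z_map'][uv[:,1],uv[:,0]][:,None])@B.T+o; print('front',np.median(D[:,2]))
uv=np.array([(u,v) for u in list(range(262,292,4))+list(range(338,362,4)) for v in range(190,310,6)]); D=(rays(c,uv)*c['z_map'][uv[:,1],uv[:,0]][:,None])@B.T+o; print('piece top',np.median(D[:,2]))
rep('openL',[crossings(c,(114+(r-180)*.19,r),(129+(r-180)*.19,r)) for r in range(190,300,4)],1)
rep('pieceL',[crossings(c,(240+(r-180)*.06,r),(258+(r-180)*.06,r)) for r in list(range(185,228,3))+list(range(302,318,3))],1)
rep('low',[crossings(c,(x,172),(x,185)) for x in range(140,240,4)],0)
rep('up',[crossings(c,(x,316),(x,329)) for x in list(range(262,350,4))],0)
rep('tabend',[crossings(c,(215,r),(230,r)) for r in range(256,290,3)],1)
E
```

```text
front -207.345822722931
piece top -207.35728503192058
openL med -147.45 ang -0.07 0.24 516.0 597.0
pieceL med -65.46 ang 0.1 0.26 513.0 613.0
low med 507.99 ang 89.77 0.01 -134.0 -73.0
up med 619.76 ang -89.97 0.19 -62.0 0.0
tabend med -87.72 ang -1.73 0.27 563.0 589.0
```

Emit:
{"name": "move_arm", "arguments": {"moves": [{"turn":[-0.03,0.118,0],"translation":[0,0,-30],"hand":1},{"turn":[-0.03,0.118,0],"translation":[0,0,-20],"hand":1},{"turn":[0,0.118,0],"translation":[0,0,0],"hand":1},{"turn":[0,0.118,0],"translation":[0,0,0],"hand":1},{"turn":[0,0.118,0],"translation":[0,0,0],"hand":1},{"turn":[0,0,-0.12],"translation":[0,0,0],"hand":1},{"turn":[0,0,-0.12],"translation":[0,0,0],"hand":1},{"turn":[0,0,-0.12],"translation":[0,0,0],"hand":1},{"turn":[0,0,-0.12],"translation":[0,0,0],"hand":1},{"turn":[0,0,0],"translation":[0,0,0],"hand":1}]}}

```text
time_s: 13.28
eef_pos: [480.9, 58.3, 231.2]
ee_rot: [0.025, -0.335, 0.942, 0.021]
force: [0.2, -0.7, -0.3]
grip_width: 0.998
grip_force: 0.0
```

```bash
python3 -c "
from h import *
plan([464.5,-340.8,190],Rdown(129.2))"
```

```text
t 13.2833 pos [480.9   58.29 231.15] F [ 0.2 -0.7 -0.3] turn [0.0237 0.0605 0.0001] trans before turn [ 266.78 -299.57   17.96] after turn [ 264.94 -298.91   41.15]
```

Emit:
{"name": "move_arm", "arguments": {"moves": [{"turn":[0.024,0.06,0],"translation":[0,0,0],"hand":1},{"turn":[0,0,0],"translation":[26.5,-29.9,2],"hand":1},{"turn":[0,0,0],"translation":[26.5,-29.9,2],"hand":1},{"turn":[0,0,0],"translation":[26.5,-29.9,3],"hand":1},{"turn":[0,0,0],"translation":[26.5,-29.9,4],"hand":1},{"turn":[0,0,0],"translation":[26.5,-29.9,4],"hand":1},{"turn":[0,0,0],"translation":[26.5,-29.9,5],"hand":1},{"turn":[0,0,0],"translation":[26.5,-29.9,5],"hand":1},{"turn":[0,0,0],"translation":[26.5,-29.9,5],"hand":1},{"turn":[0,0,0],"translation":[26.5,-29.9,5],"hand":1}]}}

```text
time_s: 14.12
eef_pos: [485.8, -272.9, 195.9]
ee_rot: [-0.018, -0.304, 0.952, -0.013]
force: [0.6, 0.4, 0.2]
grip_width: 0.999
grip_force: 0.0
```

Emit:
{"name": "move_arm", "arguments": {"moves": [{"turn":[0,0,0],"translation":[26.5,-29.9,5],"hand":1},{"turn":[0,0,0],"translation":[0,0,10],"hand":1},{"turn":[0,0,0],"translation":[0,0,10],"hand":1},{"turn":[0,0,0],"translation":[0,0,0],"hand":1},{"turn":[0,0,0],"translation":[0,0,0],"hand":1}]}}

```text
time_s: 14.53
eef_pos: [489.6, -300.2, 171.6]
ee_rot: [-0.025, -0.296, 0.955, -0.017]
force: [0.7, -0.2, 0.4]
grip_width: 0.996
grip_force: 0.0
```

```bash
python3 - <<'E'
from h import *
plan([464.5,-340.8,170],Rdown(129.2))
p,C,sd,s=avgpose(5); c=cap('wrist'); M=np.eye(4);M[:3,:3]=C;M[:3,3]=p; c['W']=M@np.array(c['T_tool_cam']); np.save('w8.npy',c,allow_pickle=True); save('w8.png',c['image'])
u,v=np.meshgrid(np.arange(640),np.arange(480)); P=depthpts(c,np.c_[u.ravel(),v.ravel()]).reshape(480,640,3)
m=((P[:,:,2]>9)&(P[:,:,2]<24)&(c['image'][:,:,2]>140)).astype(np.uint8); m[330:]=0
n,l,st,ce=cv2.connectedComponentsWithStats(m); 
for i in range(1,n):
    if st[i,4]>300: print(st[i],ce[i].round())
E
```

```text
t 14.5333 pos [ 489.56 -300.16  171.64] F [ 0.7 -0.2  0.4] turn [-0.0158 -0.058  -0.0828] trans before turn [ 43.48 -19.28   4.49] after turn [ 45.11 -15.66   1.64]
[  240    88   121   159 11931] [301. 158.]
```

Emit:
{"name": "move_arm", "arguments": {"moves": [{"turn":[-0.016,-0.058,-0.083],"translation":[0,0,0],"hand":1},{"turn":[0,0,0],"translation":[22.5,-7.8,0],"hand":1},{"turn":[0,0,0],"translation":[22.5,-7.8,0],"hand":1},{"turn":[0,0,0],"translation":[0,0,0],"hand":1},{"turn":[0,0,0],"translation":[0,0,0],"hand":1}]}}

```text
time_s: 15.25
eef_pos: [492.1, -302.6, 171.4]
ee_rot: [-0.025, -0.298, 0.954, -0.019]
force: [0.8, 0.3, 0.3]
grip_width: 1.001
grip_force: 0.0
```

```bash
python3 - <<'E'
from h import *
plan([464.5,-340.8,170],Rdown(129.2))
p,C,sd,s=avgpose(6); c=cap('wrist'); M=np.eye(4);M[:3,:3]=C;M[:3,3]=p; c['W']=M@np.array(c['T_tool_cam']); np.save('w8.npy',c,allow_pickle=True); save('w8.png',c['image'])
print('avg',p,sd)
u,v=np.meshgrid(np.arange(640),np.arange(480)); P=depthpts(c,np.c_[u.ravel(),v.ravel()]).reshape(480,640,3)
g=cv2.GaussianBlur(c['image'],(0,0),.7)[:,:,2]
m=((P[:,:,2]>5)&(P[:,:,2]<60)&(g>140)).astype(np.uint8); m[330:]=0
n,l,st,ce=cv2.connectedComponentsWithStats(m); i=1+np.argmax(st[1:,4]); print(st[i],ce[i])
k=(l==i).astype(np.uint8); cs=max(cv2.findContours(k,0,cv2.CHAIN_APPROX_NONE)[0],key=cv2.contourArea)
print(cv2.approxPolyDP(cs,3,True)[:,0].tolist(), c['image'][200,240:400:8,2].tolist())
top=(l==i)&(P[:,:,2]>42)&(P[:,:,2]<54); yx=np.argwhere(top); rc=cv2.minAreaRect(onplane(c,yx[:,::-1],[0,0,1],48)[:,:2].astype(np.float32)); print('bar',rc)
E
```

```text
t 15.25 pos [ 492.08 -302.58  171.37] F [0.8 0.3 0.3] turn [-0.0186 -0.0601 -0.0788] trans before turn [ 44.26 -15.68   4.33] after turn [ 45.53 -12.19   1.37]
avg [ 492.44118013 -301.9762703   171.30798871] [0.20045821 0.32719572 0.04120588]
[  243    85   121   161 14371] [302.60510751 158.67232621]
[[356, 85], [243, 95], [261, 245], [291, 242], [291, 229], [284, 230], [281, 225], [282, 214], [294, 220], [304, 219], [309, 212], [326, 211], [328, 225], [319, 227], [320, 240], [363, 237], [360, 198], [349, 199], [349, 208], [332, 209], [328, 164], [346, 161], [348, 171], [360, 170]] [166, 168, 254, 254, 254, 254, 255, 255, 239, 221, 255, 255, 169, 167, 192, 209, 164, 153, 144, 143]
bar ((462.87103271484375, -339.9024963378906), (59.711212158203125, 14.126757621765137), 39.29419708251953)
```

The last joint is at its limit (heading 129° is out of range here), so I'll use the half-turned grasp.

Emit:
{"name": "move_arm", "arguments": {"moves": [{"turn":[0,0,0.12],"translation":[0,0,-2],"hand":1},{"turn":[0,0,0.12],"translation":[0,0,0],"hand":1},{"turn":[0,0,0.12],"translation":[0,0,0],"hand":1},{"turn":[0,0,0.12],"translation":[0,0,0],"hand":1},{"turn":[0,0,0.12],"translation":[0,0,0],"hand":1},{"turn":[0,0,0.12],"translation":[0,0,0],"hand":1},{"turn":[0,0,0.12],"translation":[0,0,0],"hand":1},{"turn":[0,0,0.12],"translation":[0,0,0],"hand":1},{"turn":[0,0,0.12],"translation":[0,0,0],"hand":1},{"turn":[0,0,0.12],"translation":[0,0,0],"hand":1}]}}

```text
time_s: 16.43
eef_pos: [492.8, -301.5, 173.2]
ee_rot: [-0.01, 0.295, 0.955, -0.03]
force: [0.1, -0.4, 0.2]
grip_width: 1.001
grip_force: 0.0
```

Emit:
{"name": "move_arm", "arguments": {"moves": [{"turn":[0,0,0.12],"translation":[0,0,0],"hand":1},{"turn":[0,0,0.12],"translation":[0,0,0],"hand":1},{"turn":[0,0,0.12],"translation":[0,0,0],"hand":1},{"turn":[0,0,0.12],"translation":[0,0,0],"hand":1},{"turn":[0,0,0.12],"translation":[0,0,0],"hand":1},{"turn":[0,0,0.12],"translation":[0,0,0],"hand":1},{"turn":[0,0,0.12],"translation":[0,0,0],"hand":1},{"turn":[0,0,0.12],"translation":[0,0,0],"hand":1},{"turn":[0,0,0.12],"translation":[0,0,0],"hand":1},{"turn":[0,0,0.12],"translation":[0,0,0],"hand":1}]}}

```text
time_s: 17.27
eef_pos: [492.8, -301.5, 173.2]
ee_rot: [0.008, 0.782, 0.622, -0.03]
force: [0.2, -0.7, -0.6]
grip_width: 1.001
grip_force: 0.0
```

```bash
python3 -c "
from h import *
plan([463.5,-340.3,170],Rdown(129.2-180)); print(sense()['joints'])"
```

```text
t 17.2667 pos [ 492.79 -301.47  173.21] F [ 0.2 -0.7 -0.6] turn [-0.0045  0.0638  0.6586] trans before turn [-44.16 -19.65   6.26] after turn [-47.24  11.58   3.21]
[-0.72572226  0.49792648  1.43658261 -0.06700208  1.20168142 -0.4739518 ]
```

Emit:
{"name": "move_arm", "arguments": {"moves": [{"turn":[-0.0008,0.0106,0.1098],"translation":[0,0,0],"hand":1},{"turn":[-0.0008,0.0106,0.1098],"translation":[0,0,0],"hand":1},{"turn":[-0.0008,0.0106,0.1098],"translation":[0,0,0],"hand":1},{"turn":[-0.0008,0.0106,0.1098],"translation":[0,0,0],"hand":1},{"turn":[-0.0008,0.0106,0.1098],"translation":[0,0,0],"hand":1},{"turn":[-0.0008,0.0106,0.1098],"translation":[0,0,0],"hand":1},{"turn":[0,0,0],"translation":[-23.6,5.8,1.6],"hand":1},{"turn":[0,0,0],"translation":[-23.6,5.8,1.6],"hand":1},{"turn":[0,0,0],"translation":[0,0,0],"hand":1},{"turn":[0,0,0],"translation":[0,0,0],"hand":1}]}}

```text
time_s: 18.1
eef_pos: [463.3, -341.0, 170.0]
ee_rot: [-0.0, 0.941, 0.337, -0.0]
force: [0.1, -0.2, 0.7]
grip_width: 1.003
grip_force: 0.0
```

```bash
python3 - <<'E'
from h import *
plan([463.5,-340.3,170],Rdown(129.2-180))
p,C,sd,s=avgpose(6); c=cap('wrist'); M=np.eye(4);M[:3,:3]=C;M[:3,3]=p; c['W']=M@np.array(c['T_tool_cam']); np.save('w8.npy',c,allow_pickle=True); save('w8.png',c['image'])
print('avg',p,sd)
u,v=np.meshgrid(np.arange(640),np.arange(480)); P=depthpts(c,np.c_[u.ravel(),v.ravel()]).reshape(480,640,3)
g=cv2.GaussianBlur(c['image'],(0,0),.7)[:,:,2]
m=((P[:,:,2]>5)&(P[:,:,2]<60)&(g>140)).astype(np.uint8); m[330:]=0
n,l,st,ce=cv2.connectedComponentsWithStats(m); i=1+np.argmax(st[1:,4]); print(st[i],ce[i])
k=(l==i).astype(np.uint8); cs=max(cv2.findContours(k,0,cv2.CHAIN_APPROX_NONE)[0],key=cv2.contourArea)
print(cv2.approxPolyDP(cs,3,True)[:,0].tolist())
top=(l==i)&(P[:,:,2]>42)&(P[:,:,2]<54); yx=np.argwhere(top); q=onplane(c,yx[:,::-1],[0,0,1],48)[:,:2].astype(np.float32);print('bar',cv2.minAreaRect(q))
E
```

```text
t 18.1 pos [ 463.31 -341.04  169.97] F [ 0.1 -0.2  0.7] turn [-0.0003  0.      0.004 ] trans before turn [ 0.62 -0.45 -0.03] after turn [ 0.62 -0.45 -0.03]
avg [ 463.9506946  -340.20722815  170.06824467] [0.32275117 0.41495378 0.05530795]
[  244   146   112   143 12754] [302.19295907 221.86749255]
[[244, 147], [246, 187], [257, 187], [260, 177], [275, 177], [277, 221], [261, 222], [260, 213], [249, 213], [251, 288], [349, 288], [355, 148], [322, 146], [322, 159], [331, 160], [331, 175], [324, 178], [285, 177], [282, 160], [292, 158], [292, 146]]
bar ((464.33349609375, -339.8618469238281), (60.02614974975586, 13.692193031311035), 39.25543212890625)
```

```bash
python3 - <<'E'
from h import *
c=np.load('w8.npy',allow_pickle=True).item(); z=[0,0,1]; out={}
for n,p in(('L',[crossings(c,(236+(r-150)*.05,r),(254+(r-150)*.05,r)) for r in list(range(152,184,3))+list(range(218,284,4))]),('R',[crossings(c,(346-(r-150)*.04,r),(363-(r-150)*.04,r)) for r in range(153,284,4)]),('B',[crossings(c,(x,280),(x,297)) for x in range(258,345,4)])):
    P=onplane(c,p,z,16)[:,:2]; pt,d,s=fitline(P); out[n]=(pt,d); print(n,pt,np.degrees(np.arctan2(d[1],d[0]))%180,s)
a=np.radians(np.mean([np.degrees(np.arctan2(out[k][1][1],out[k][1][0]))%180 for k in 'LR'])); ex=np.array([np.cos(a),np.sin(a)]);ey=np.array([-ex[1],ex[0]])
yl,yr,xb=out['L'][0]@ey,out['R'][0]@ey,out['B'][0]@ex
o=ex*(xb+54.6)+ey*(yl+yr)/2; bar=o-8*ey; print('w',yl-yr,'origin',o,'ang',np.degrees(a),'bar',bar)
plan([*bar,40.5],Rdown(np.degrees(a)-90))
p,C,sd,s=avgpose(3); print('avg rel',C.T@(np.array([*bar,40.5])-p))
E
```

```text
L [ 434.88733 -301.94876] 38.99625 0.285801335260461
R [ 491.69998 -357.5911 ] 39.566574 0.2567064009072063
B [ 415.7038  -367.76083] 129.5749 0.006793606415164915
w 79.03946 origin [ 458.425   -333.75226] ang 39.281406 bar [ 463.49002 -339.9446 ]
t 18.45 pos [ 464.06 -340.08  170.07] F [-0.1 -0.9  0. ] turn [0.     0.0001 0.005 ] trans before turn [ -0.34  -0.47 129.57] after turn [ -0.36  -0.46 129.57]
avg rel [ -0.20780163  -0.5040175  129.55880289]
```

Emit:
{"name": "move_arm", "arguments": {"moves": [{"turn":[0,0,0.004],"translation":[-0.2,-0.5,30],"hand":1},{"turn":[0,0,0],"translation":[0,0,30],"hand":1},{"turn":[0,0,0],"translation":[0,0,30],"hand":1},{"turn":[0,0,0],"translation":[0,0,20],"hand":1},{"turn":[0,0,0],"translation":[0,0,11],"hand":1},{"turn":[0,0,0],"translation":[0,0,8],"hand":1},{"turn":[0,0,0],"translation":[0,0,0],"hand":1},{"turn":[0,0,0],"translation":[0,0,0],"hand":1}], "grip_force": 100}}

```text
time_s: 19.27
eef_pos: [463.6, -340.7, 41.9]
ee_rot: [0.001, 0.942, 0.336, 0.0]
force: [-1.2, -0.5, 0.4]
grip_width: 0.998
grip_force: 0.0
```

```bash
python3 -c "
from h import *
p,C,sd,s=avgpose(3); R=Rdown(39.28-90); print(p,sd,R.T@(np.array([463.5,-339.9,40.5])-p),Ro.from_matrix(C.T@R).as_rotvec())"
```

```text
[ 463.68701004 -340.80376759   42.17464581] [0.06972385 0.09242309 0.21297199] [ 0.42742772 -0.81796953  1.67464581] [0.00191535 0.00010448 0.00023839]
```

Good; close, then lift and turn toward the easel.

Emit:
{"name": "move_arm", "arguments": {"moves": [{"turn":[0,0,0],"translation":[0,-0.4,0.5],"hand":0},{"turn":[0,0,0],"translation":[0,0,0],"hand":0},{"turn":[0,0,0],"translation":[0,0,0],"hand":0},{"turn":[0,0,0],"translation":[0,0,0],"hand":0},{"turn":[0,0,0],"translation":[0,0,0],"hand":0},{"turn":[0,0,0],"translation":[0,0,0],"hand":0},{"turn":[0,0,0],"translation":[0,0,0],"hand":0},{"turn":[0,0,0],"translation":[0,0,0],"hand":0}], "grip_force": 100}}

```text
time_s: 20.08
eef_pos: [463.1, -340.1, 40.8]
ee_rot: [0.0, 0.942, 0.336, -0.0]
force: [-0.6, 0.3, 3.1]
grip_width: 0.142
grip_force: 98.0
```

Emit:
{"name": "move_arm", "arguments": {"moves": [{"turn":[0,0,0],"translation":[0,0,-20],"hand":0},{"turn":[0,0,0],"translation":[0,0,-40],"hand":0},{"turn":[0,0,0],"translation":[0,0,-40],"hand":0},{"turn":[0,0,0],"translation":[0,0,-40],"hand":0},{"turn":[0,0,0.1],"translation":[0,0,-40],"hand":0},{"turn":[0,0,0.1],"translation":[0,0,-30],"hand":0},{"turn":[0,0,0.1],"translation":[0,0,0],"hand":0},{"turn":[0,0,0.1],"translation":[0,0,0],"hand":0},{"turn":[0,0,0.1],"translation":[0,0,0],"hand":0},{"turn":[0,0,0],"translation":[0,0,0],"hand":0}]}}

```text
time_s: 20.92
eef_pos: [462.8, -339.9, 250.2]
ee_rot: [-0.0, 0.996, 0.091, -0.0]
force: [0.2, -0.5, -1.6]
grip_width: 0.138
grip_force: 97.7
```

```bash
cat >> h.py <<'E'
def toolR2(E): return np.c_[E[:,0],-E[:,1],-E[:,2]]
E
python3 - <<'E'
from h import *
E=easelR(9.88,30.)
# tool x=ex,y=-ey. bar is at piece (0,-8): origin at tool y=-8 ; TCP_y = origin_y-8
t=E@np.array([562.3,-105.6-8,-130.]); print(t, sense()['grip_width'])
plan(t,toolR2(E))
E
```

```text
[563.27211169 -17.20600725 168.56669751] 0.1382254327745392
t 20.9167 pos [ 462.85 -339.9   250.2 ] F [ 0.2 -0.5 -1.6] turn [-0.003   0.5241  0.0095] trans before turn [ 157.29 -299.11   81.69] after turn [  92.82 -300.68  147.85]
```

Emit:
{"name": "move_arm", "arguments": {"moves": [{"turn":[-0.0006,0.1048,0.002],"translation":[0,0,0],"hand":0},{"turn":[-0.0006,0.1048,0.002],"translation":[0,0,0],"hand":0},{"turn":[-0.0006,0.1048,0.002],"translation":[0,0,0],"hand":0},{"turn":[-0.0006,0.1048,0.002],"translation":[0,0,0],"hand":0},{"turn":[-0.0006,0.1048,0.002],"translation":[0,0,0],"hand":0},{"turn":[0,0,0],"translation":[9.3,-33,5],"hand":0},{"turn":[0,0,0],"translation":[9.3,-33,5],"hand":0},{"turn":[0,0,0],"translation":[9.3,-33,10],"hand":0},{"turn":[0,0,0],"translation":[9.3,-33,10],"hand":0},{"turn":[0,0,0],"translation":[9.3,-33,10],"hand":0}]}}

```text
time_s: 21.75
eef_pos: [493.3, -165.5, 238.8]
ee_rot: [-0.022, 0.962, 0.086, 0.258]
force: [1.2, -0.7, -1.4]
grip_width: 0.141
grip_force: 97.9
```

```bash
python3 - <<'E'
from h import *
E=easelR(9.88,30.); plan(E@np.array([562.3,-113.6,-130.]),toolR2(E)); print(sense()['joints'].round(2))
E
```

```text
t 21.75 pos [ 493.29 -165.53  238.76] F [ 1.2 -0.7 -1.4] turn [-0.0009 -0.      0.0057] trans before turn [  47.41 -133.75  108.11] after turn [  46.65 -134.12  107.98]
[-0.74  0.12  1.85  0.53  0.9   0.37]
```

Emit:
{"name": "move_arm", "arguments": {"moves": [{"turn":[0,0,0.0055],"translation":[9.3,-26.8,10],"hand":0},{"turn":[0,0,0],"translation":[9.3,-26.8,20],"hand":0},{"turn":[0,0,0],"translation":[9.3,-26.8,25],"hand":0},{"turn":[0,0,0],"translation":[9.3,-26.8,27],"hand":0},{"turn":[0,0,0],"translation":[9.3,-26.8,26],"hand":0},{"turn":[0,0,0],"translation":[0,0,0],"hand":0},{"turn":[0,0,0],"translation":[0,0,0],"hand":0},{"turn":[0,0,0],"translation":[0,0,0],"hand":0}]}}

```text
time_s: 22.42
eef_pos: [563.5, -19.1, 169.2]
ee_rot: [-0.023, 0.962, 0.083, 0.258]
force: [-0.3, -0.4, -1.3]
grip_width: 0.14
grip_force: 97.9
```

```bash
python3 - <<'E'
from h import *
E=easelR(9.88,30.)
p,C,sd,s=avgpose(6); c=cap('wrist'); M=np.eye(4);M[:3,:3]=C;M[:3,3]=p; c['W']=M@np.array(c['T_tool_cam']); np.save('w9.npy',c,allow_pickle=True); save('w9.png',c['image'])
R=toolR2(E); print('E',(p@E).round(2),sd.round(2),'turn',Ro.from_matrix(C.T@R).as_rotvec().round(4),'F',C.T@s['force'])
E
```

```text
E [ 562.68 -116.16 -128.97] [0.02 0.31 0.19] turn [-0.     -0.001  -0.0025] F [-1.16979066  0.79228129  1.27983181]
```

View pics/w9.png

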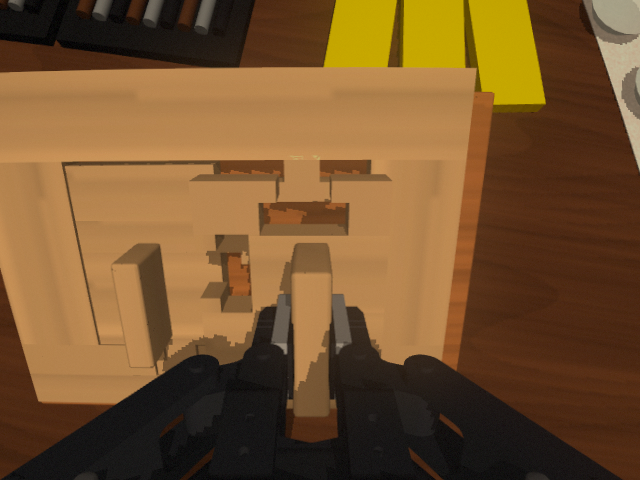

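The view shows the slot piece over the left half: body columns 192–390, slot neck at 277–331. The board tab's neck is at columns 284–320, rows 160–176, the opening's up-slope edge at row ~160 and its -y wall near column 370. That was my last picture; I'll continue by numbers.

```bash
python3 - <<'E'
from pl import *
c=np.load('w9.npy',allow_pickle=True).item()
piecetop(c,[(u,v) for u in range(355,382,3) for v in range(190,280,5)]+[(u,v) for u in range(212,256,4) for v in range(188,228,4)])
piecetop(c,[(u,v) for u in range(395,450,4) for v in range(180,330,6)]+[(u,v) for u in range(30,440,10) for v in range(90,140,6)],'board')
im=cv2.GaussianBlur(c['image'],(0,0),.7).astype(int)
def pr(n,px): print(n,[('%d/%d'%(im[v,u,2],im[v,u,1])) for u,v in px])
for x in(235,262,345,360): pr('col%d rows150-190'%x,[(x,v) for v in range(150,192)])
for r in(166,171): pr('row%d cols276-330'%r,[(u,r) for u in range(276,332)])
for r in(166,171): pr('row%d cols360-380'%r,[(u,r) for u in range(360,382)])
pr('row192 cols 270-290',[(u,192) for u in range(270,292)]); pr('row192 320-342',[(u,192) for u in range(320,342)])
pr('row250 380-400',[(u,250) for u in range(378,402)]); pr('row200 180-215',[(u,200) for u in range(180,215)])
pr('col300 rows196-242',[(300,v) for v in range(196,243)])
E
```

```text
top [3.0000e-03 1.0000e-04 2.5029e+01] 0.9779411764705882 [ 15. -39.] [83. 28.]
board [ 2.80000e-03 -7.00000e-04  7.92315e+01] 0.9707927677329624 [ -56. -145.] [91. 90.]
col235 rows150-190 ['195/142', '196/143', '197/143', '199/143', '200/144', '200/145', '200/145', '201/145', '200/145', '187/133', '144/95', '116/70', '110/66', '110/66', '110/66', '108/64', '107/63', '106/63', '106/63', '108/64', '121/71', '150/87', '158/92', '151/91', '135/89', '124/88', '123/89', '125/90', '126/92', '127/93', '138/100', '165/119', '181/131', '184/133', '184/133', '183/133', '183/133', '183/133', '183/133', '184/133', '183/133', '183/133']
col262 rows150-190 ['195/141', '196/143', '197/143', '197/144', '198/143', '199/144', '199/144', '199/145', '199/145', '185/131', '142/93', '117/72', '112/67', '111/66', '111/67', '110/66', '109/65', '108/65', '109/65', '110/65', '111/66', '122/73', '147/86', '150/91', '135/90', '126/89', '124/90', '125/91', '127/91', '129/93', '141/101', '166/120', '181/131', '184/132', '184/133', '184/132', '184/132', '184/133', '185/133', '184/133', '184/132', '184/133']
col345
[... 3647 characters left out ...]
184/134', '184/134', '184/134', '183/134', '183/134', '183/133', '183/133', '184/133', '184/134', '183/133', '183/133', '184/133', '184/134', '184/134', '184/134', '184/133', '184/133', '183/133']
col300 rows196-242 ['184/133', '183/133', '183/132', '183/132', '180/129', '160/112', '119/76', '105/63', '106/64', '105/63', '105/62', '105/62', '104/62', '106/63', '118/70', '138/80', '142/83', '141/82', '140/82', '144/84', '148/86', '150/88', '151/88', '151/89', '150/88', '143/84', '133/80', '130/82', '131/89', '131/93', '131/95', '131/94', '130/95', '130/95', '130/95', '131/95', '131/96', '131/95', '134/96', '150/109', '178/129', '187/136', '187/136', '186/135', '185/135', '183/132', '167/120']
```

```bash
cat > m9.py <<'E'
from h import *
c=np.load('w9.npy',allow_pickle=True).item(); T=np.array(c['T_tool_cam'])
def tool(p,z): r=rays(c,p)@T[:3,:3].T; o=T[:3,3]; return (o+r*((z-o[2])/r[:,2])[:,None])[:,:2].round(2)
zb=79.23;zp=25.03
print('up edge',tool([(235,159.9),(262,159.9),(345,159.7),(360,159.7)],zb)[:,0],'tab neck',tool([(283.5,166),(319.3,166)],zb)[:,1],'-y wall',tool([(370.7,166),(370.4,171)],zb)[:,1],'head end',tool([(300,201.4)],zb)[:,0])
print('piece +x',tool([(235,180.5),(360,180.5)],zp)[:,0],'slot neck',tool([(275.3,192),(331.3,192)],zp)[:,1],'slot inner end',tool([(300,235.3)],zp)[:,0])
# seated tab piece's tab seen left: rows of image around
im=cv2.GaussianBlur(c['image'],(0,0),.7).astype(int)[:,:,2]
for x in (232,240): print('col',x,'rows225-320',im[225:320,x].tolist())
for r in (262,275): print('row',r,'cols195-262',im[r,195:262].tolist())
E
python3 m9.py
```

```text
up edge [55.27 55.24 55.32 55.33] tab neck [-14.59   3.88] -y wall [30.4  30.37] head end [33.35]
piece +x [54.81 54.78] slot neck [-14.14   7.45] slot inner end [32.68]
col 232 rows225-320 [183, 183, 183, 183, 183, 183, 183, 182, 176, 154, 126, 118, 118, 118, 119, 119, 119, 120, 120, 120, 120, 120, 121, 120, 120, 119, 117, 109, 99, 94, 98, 116, 139, 146, 147, 147, 149, 149, 151, 152, 153, 154, 155, 155, 154, 152, 152, 152, 153, 153, 150, 146, 144, 145, 147, 150, 152, 155, 155, 156, 156, 144, 121, 120, 128, 130, 129, 128, 134, 141, 136, 127, 125, 126, 125, 125, 126, 125, 126, 125, 125, 125, 125, 125, 125, 125, 129, 149, 174, 185, 188, 189, 189, 191, 192]
col 240 rows225-320 [185, 185, 185, 185, 185, 185, 185, 184, 177, 156, 127, 118, 119, 119, 120, 120, 120, 121, 120, 120, 119, 120, 120, 120, 120, 120, 118, 113, 107, 108, 116, 121, 133, 150, 154, 154, 154, 153, 147, 138, 133, 134, 135, 141, 150, 151, 151, 153, 155, 155, 151, 147, 146, 146, 148, 151, 153, 155, 155, 156, 159, 163, 166, 166, 165, 161, 155, 150, 148, 146, 138, 128, 125, 126, 125, 125, 125, 125, 124, 125, 125, 125, 126, 126, 125, 125, 130, 148, 172, 184, 188, 189, 190, 191, 190]
row 262 cols195-262 [190, 190, 190, 190, 190, 190, 189, 190, 190, 190, 190, 189, 183, 162, 134, 127, 125, 123, 122, 121, 121, 122, 122, 122, 119, 110, 93, 83, 81, 81, 81, 86, 108, 136, 147, 149, 149, 149, 149, 150, 150, 149, 149, 149, 150, 153, 164, 177, 181, 181, 181, 175, 155, 132, 139, 160, 173, 175, 175, 174, 175, 175, 175, 175, 175, 176, 176]
row 275 cols195-262 [189, 189, 189, 189, 189, 190, 189, 189, 188, 189, 189, 189, 189, 189, 189, 189, 189, 190, 190, 189, 189, 189, 189, 189, 188, 186, 168, 129, 99, 90, 91, 91, 95, 116, 141, 149, 150, 150, 151, 151, 151, 151, 152, 151, 151, 151, 151, 151, 151, 151, 151, 150, 144, 126, 112, 138, 171, 180, 180, 181, 181, 180, 180, 180, 180, 180, 180]
```

Emit:
{"name": "move_arm", "arguments": {"moves": [{"turn":[0,0,0],"translation":[-0.8,-2.0,0],"hand":0},{"turn":[0,0,0],"translation":[0,0,10],"hand":0},{"turn":[0,0,0],"translation":[0,0,10],"hand":0},{"turn":[0,0,0],"translation":[0,0,8],"hand":0},{"turn":[0,0,0],"translation":[0,0,5],"hand":0},{"turn":[0,0,0],"translation":[0,0,2],"hand":0},{"turn":[0,0,0],"translation":[0,0,0],"hand":0},{"turn":[0,0,0],"translation":[0,0,0],"hand":0}]}}

```text
time_s: 23.43
eef_pos: [579.8, -13.8, 138.3]
ee_rot: [-0.023, 0.962, 0.082, 0.258]
force: [-0.5, -0.0, -0.1]
grip_width: 0.142
grip_force: 97.9
```

```bash
cat > m10.py <<'E'
from pl import *
E=easelR(9.88,30.)
p,C,sd,s=avgpose(5); c=cap('wrist'); M=np.eye(4);M[:3,:3]=C;M[:3,3]=p; c['W']=M@np.array(c['T_tool_cam']); np.save('w9.npy',c,allow_pickle=True); save('w10.png',c['image'])
R=toolR2(E); print('E',(p@E).round(2),sd.round(2),'turn',Ro.from_matrix(C.T@R).as_rotvec().round(4),'F',(C.T@s['force']).round(1),'M',(C.T@s['wrist_torque']).round(2))
piecetop(c,[(u,v) for u in range(355,382,3) for v in range(190,280,5)]+[(u,v) for u in range(212,256,4) for v in range(188,228,4)])
piecetop(c,[(u,v) for u in range(400,450,4) for v in range(180,330,6)]+[(u,v) for u in range(30,440,10) for v in range(110,150,6)],'board')
im=cv2.GaussianBlur(c['image'],(0,0),.7).astype(int)[:,:,2]
E
python3 m10.py; python3 - <<'E'
import numpy as np,cv2
c=np.load('w9.npy',allow_pickle=True).item(); im=cv2.GaussianBlur(c['image'],(0,0),.7).astype(int)[:,:,2]
for x in (240,262,345,365): print('col',x,'rows155-190',im[155:190,x].tolist())
for r in (170,175,180,190): print('row',r,'265-345',im[r,265:345].tolist())
for r in (166,172,178,185): print('row',r,'375-405',im[r,375:405].tolist())
print('col300 r190-242',im[190:242,300].tolist())
E
```

```text
E [ 561.91 -113.17 -164.38] [0.01 0.05 0.16] turn [-0.001  -0.0006 -0.0026] F [-1.   0.1  0.1] M [ 0.02 -0.4   0.11]
top [-4.00000e-04  0.00000e+00  2.51475e+01] 0.9816176470588235 [ 15. -40.] [83. 28.]
board [ 1.20000e-03 -1.50000e-03  4.40695e+01] 0.9836601307189542 [ -20. -121.] [83. 67.]
col 240 rows155-190 [180, 180, 181, 182, 183, 183, 185, 186, 186, 186, 188, 188, 188, 178, 144, 112, 103, 103, 105, 111, 114, 115, 117, 118, 119, 129, 154, 169, 172, 172, 172, 172, 171, 171, 171]
col 262 rows155-190 [180, 181, 182, 182, 183, 183, 184, 185, 185, 185, 186, 186, 186, 176, 144, 113, 104, 104, 107, 113, 116, 117, 118, 120, 122, 132, 156, 170, 172, 173, 173, 172, 172, 172, 173]
col 345 rows155-190 [178, 179, 180, 180, 182, 182, 184, 184, 183, 183, 183, 184, 183, 170, 133, 112, 109, 109, 111, 114, 117, 118, 120, 121, 123, 133, 156, 170, 172, 172, 172, 172, 172, 172, 172]
col 365 rows155-190 [177, 178, 180, 181, 181, 181, 181, 182, 183, 183, 183, 183, 183, 170, 133, 112, 109, 109, 110, 115, 117, 119, 121, 121, 122, 132, 156, 169, 172, 171, 171, 172, 172, 172, 172]
row 170 265-345 [114, 1
[... 1873 characters left out ...]
9, 88, 91, 112, 152, 176, 182, 184, 187, 188, 188, 188, 187, 188, 188, 188, 188, 188, 188]
row 178 375-405 [122, 122, 121, 121, 121, 122, 122, 121, 121, 122, 122, 121, 121, 122, 133, 155, 174, 182, 185, 187, 188, 188, 188, 188, 188, 187, 188, 187, 187, 187]
row 185 375-405 [173, 173, 174, 173, 173, 173, 173, 173, 173, 172, 173, 173, 173, 173, 174, 174, 174, 178, 184, 187, 188, 188, 188, 187, 187, 188, 188, 187, 187, 187]
col300 r190-242 [172, 172, 171, 171, 171, 172, 171, 171, 171, 171, 171, 171, 171, 171, 171, 171, 171, 171, 171, 171, 171, 171, 171, 171, 172, 172, 171, 168, 149, 112, 100, 99, 100, 105, 116, 122, 122, 122, 122, 123, 123, 122, 122, 122, 125, 140, 166, 175, 175, 174, 174, 172]
```

```bash
cat > m11.py <<'E'
from m10 import *
zb=float(sys.argv[1]) if len(sys.argv)>1 else None
T=np.array(c['T_tool_cam'])
def tool(p,z): r=rays(c,p)@T[:3,:3].T; o=T[:3,3]; return (o+r*((z-o[2])/r[:,2])[:,None])[:,:2].round(2)
def up(v,a,b,lo,hi,rev=False):
    idx=list(range(a,b)) if not rev else list(range(b-1,a-1,-1)); t=(lo+hi)/2
    for i,j in zip(idx,idx[1:]):
        if (v[i]-t)*(v[j]-t)<=0: return i+(t-v[i])/(v[j]-v[i])*(j-i)
E
sed -i 's/^from h import/import sys\nfrom h import/' pl.py
python3 - <<'E'
import sys; sys.argv=['x']
from m11 import *
zb,zp=44.07,25.15
nl=up(im[170],270,300,113,173); nr=up(im[170],310,345,116,173)
sl=up(im[190],268,279,92,172); sr=up(im[190],325,345,95,172,True); 
ue=[up(im[:,x],158,176,104,186) for x in(240,262,345,365)]; px=[up(im[:,x],176,188,119,172) for x in(240,262,345,365)]
he=up(im[:,300],205,223,100,172); ie=up(im[:,300],228,241,122,175); w=up(im[172],383,398,88,188)
print(nl,nr,sl,sr,ue,px,he,ie,w)
print('neck',tool([(nl,170),(nr,170)],zb)[:,1],'slot',tool([(sl,190),(sr,190)],zp)[:,1],'up',tool(list(zip((240,262,345,365),ue)),zb)[:,0],'px',tool(list(zip((240,262,345,365),px)),zp)[:,0],'headend',tool([(300,he)],zb)[:,0],'inner',tool([(300,ie)],zp)[:,0],'wall',tool([(w,172)],zb)[:,1])
E
```

```text
E [ 561.84 -113.17 -164.41] [0.01 0.01 0.06] turn [-0.001  -0.0005 -0.0027] F [-0.7 -0.2  1.7] M [-0.02 -0.32 -0.02]
top [-4.50000e-03 -2.30000e-03  2.53337e+01] 0.9889705882352942 [ 15. -40.] [83. 28.]
board [-1.00000e-04 -2.00000e-03  4.38791e+01] 0.9771241830065359 [ -20. -121.] [83. 67.]
284.72 327.9347826086956 275.2647058823529 331.0806451612903 [np.float64(168.70731707317074), np.float64(168.65), np.float64(168.5), np.float64(168.5)] [np.float64(180.62), np.float64(180.5625), np.float64(180.54347826086956), np.float64(180.54347826086956)] 218.06451612903226 235.28846153846155 389.8139534883721
neck [-11.62   6.85] slot [-14.14   7.36] up [56.3  56.31 56.35 56.36] px [54.74 54.74 54.74 54.74] headend [34.33] inner [32.65] wall [33.4]
```

```bash
python3 - <<'E'
import sys; sys.argv=['x']
from m11 import *
u,v=np.meshgrid(np.arange(190,262),np.arange(225,325)); uv=np.c_[u.ravel(),v.ravel()]
Q=(rays(c,uv)*c['z_map'][uv[:,1],uv[:,0]][:,None])@T[:3,:3].T+T[:3,3]
Z=Q[:,2].reshape(u.shape)
for r in range(0,100,4): print(225+r,''.join('P' if 22<z<29 else 'b' if 40<z<48 else 'f' if z>=55 else 'w' for z in Z[r]))
for x in (218,226,234,242,248): print('col',x,'rows228-318',im[228:318,x].tolist())
E
```

```text
E [ 561.74 -113.14 -164.54] [0.01 0.01 0.03] turn [-0.0011 -0.0002 -0.0027] F [-0.5 -1.   0.8] M [-0.01 -0.35  0.05]
top [-2.3000e-03  9.0000e-04  2.5157e+01] 0.9779411764705882 [ 15. -40.] [83. 28.]
board [ 1.30000e-03 -1.10000e-03  4.37053e+01] 0.9754901960784313 [ -20. -121.] [83. 67.]
225 bbbPPPPPPPPPPPPPPPPPPPPPPPPPPPPPPPPPPPPPPPPPPPPPPPPPPPPPPPPPPPPPPPPPPPPw
229 bbbPPPPPPPPPPPPPPPPPPPPPPPPPPPPPPPPPPPPPPPPPPPPPPPPPPPPPPPPPPPPPPPPPPPPw
233 bbbbPPPPPPPPPPPPPPPPPPPPPPPPPPPPPPPPPPPPPPPPPPPPPPPPPPPPPPPPPPPPPPPPPPPP
237 bbbbPPPPPPPPPPPPPPPPPPPPPPPPwwwwwwbbwwbbbwbbbbbbbbbbbbbbbbbPPPPPPPPPPPPP
241 bbbbPPPPPPPPPPPPPPPPPPPPPPPPwwwwwbbbbbbbbbbbbbbbbbbbbbbbbbbPPPPPPPPPPPPP
245 bbbbbPPPPPPPPPPwPPPPPPPPPPPPPwbbbbbbbbbbbbbbbbbbbbbbbbbbbbbPPPPPPPPPPPPP
249 bbbbbwPPPPPPPPPPPPPPPPPPPPPbbbbbbbbbbbbbbbbbbbbbbbbbbbbbbbbbPPPPPPPPPPPP
253 bbbbbbbbbbbbbbbbbbbbbbbbbbbbbbbbbbbbbbbbbbbbbbbbbwbbbbbbbbbbPPPPPPPPPPPP
257 bbbbbbbbbbbbbbbbbbbbbbbbbbbbbbbbbbbbbbbbbbbbbbbbbbbbbbbbbbbbPPPPPPPPPPPP
261 bbbbbbbbbbbbbbbbbbbbbbbbbbbbbbbbbbwbbbbbbbbbbbbbbbbbbbbbbbbbPPPPPPPPPPPP
265 bbbbbbbbbbbbbbbbbbbbbbbbbbbbbbbbbbbb
[... 2731 characters left out ...]
173, 172, 172, 172, 172, 171, 170, 170, 170, 170, 170, 170, 170, 170, 170, 170, 170, 169, 164, 153, 146, 141, 130, 116, 115, 116, 116, 116, 116, 117, 117, 117, 117, 116, 116, 116, 116, 117, 117, 121, 138, 161, 172, 175, 176, 177]
col 248 rows228-318 [172, 172, 172, 172, 172, 169, 159, 148, 144, 143, 142, 142, 141, 140, 140, 136, 133, 131, 140, 160, 166, 167, 166, 167, 167, 167, 166, 161, 152, 149, 149, 148, 142, 129, 124, 126, 139, 162, 171, 172, 172, 172, 173, 171, 168, 168, 168, 167, 160, 149, 143, 143, 142, 138, 141, 159, 166, 167, 167, 166, 166, 164, 154, 136, 133, 139, 138, 130, 118, 115, 112, 110, 113, 116, 116, 117, 117, 117, 117, 117, 117, 116, 116, 120, 137, 160, 172, 174, 175, 177]
```

```bash
python3 - <<'E'
from h import *
c=np.load('w9.npy',allow_pickle=True).item(); T=np.array(c['T_tool_cam'])
def tool(p,z): r=rays(c,p)@T[:3,:3].T; o=T[:3,3]; return (o+r*((z-o[2])/r[:,2])[:,None])[:,:2].round(2)
print('tab neck low',tool([(218,277.1),(226,277.1)],43.85),'tab head low',tool([(242,291.5)],43.85),'tab neck up?',tool([(218,252)],43.85))
print('slot neck low',tool([(218,298)],25.15),'slot head low/up',tool([(234,312.3),(234,234.2)],25.15),'slot neck up',tool([(214,251)],25.15))
im=c['image'][:,:,2].astype(int); print(im[262,190:262].tolist())
E
```

```text
tab neck low [[  5.65 -43.98]
 [  5.66 -40.22]] tab head low [[ -1.82 -33.14]] tab neck up? [[ 18.25 -43.  ]]
slot neck low [[  4.56 -39.86]] slot head low/up [[ -2.3  -33.5 ]
 [ 33.11 -31.2 ]] slot neck up [[ 25.91 -39.82]]
[169, 171, 171, 171, 171, 170, 170, 172, 170, 169, 170, 172, 170, 171, 171, 173, 170, 171, 170, 171, 170, 172, 171, 171, 171, 170, 172, 170, 171, 168, 170, 171, 170, 170, 169, 170, 170, 171, 172, 171, 169, 171, 170, 170, 170, 171, 171, 170, 170, 169, 171, 171, 170, 168, 172, 171, 171, 150, 111, 128, 154, 163, 164, 164, 164, 165, 163, 164, 163, 167, 163, 163]
```

Emit:
{"name": "move_arm", "arguments": {"moves": [{"turn":[0,0,-0.001],"translation":[-0.2,1.0,0],"hand":0},{"turn":[0,0,0],"translation":[0,0,0],"hand":0},{"turn":[0,0,0],"translation":[0,0,1.5],"hand":0},{"turn":[0,0,0],"translation":[0,0,1],"hand":0},{"turn":[0,0,0],"translation":[0,0,1],"hand":0},{"turn":[0,0,0],"translation":[0,0,1],"hand":0},{"turn":[0,0,0],"translation":[0,0,1],"hand":0},{"turn":[0,0,0],"translation":[0,0,0],"hand":0}]}}

```text
time_s: 25.0
eef_pos: [582.4, -14.4, 133.3]
ee_rot: [-0.023, 0.962, 0.082, 0.258]
force: [0.3, -0.2, -0.5]
grip_width: 0.147
grip_force: 97.9
```

```bash
python3 m10.py
```

```text
E [ 561.51 -114.1  -170.12] [0.01 0.02 0.1 ] turn [-0.0012 -0.0001 -0.0017] F [0.4 0.3 0.7] M [-0.05 -0.33 -0.01]
top [-2.80000e-03 -1.90000e-03  2.52261e+01] 0.9742647058823529 [ 15. -40.] [52. 28.]
board [ 6.00000e-04 -1.20000e-03  3.82785e+01] 0.9836601307189542 [ -17. -116.] [83. 65.]
```

It's 3 mm in, flat, with no contact. I'll continue down.

Emit:
{"name": "move_arm", "arguments": {"moves": [{"turn":[0,0,0],"translation":[0,0,2],"hand":0},{"turn":[0,0,0],"translation":[0,0,2],"hand":0},{"turn":[0,0,0],"translation":[0,0,2],"hand":0},{"turn":[0,0,0],"translation":[0,0,2],"hand":0},{"turn":[0,0,0],"translation":[0,0,2],"hand":0},{"turn":[0,0,0],"translation":[0,0,1.5],"hand":0},{"turn":[0,0,0],"translation":[0,0,1],"hand":0},{"turn":[0,0,0],"translation":[0,0,0],"hand":0}]}}

```text
time_s: 25.97
eef_pos: [588.6, -13.3, 122.4]
ee_rot: [-0.023, 0.962, 0.083, 0.258]
force: [0.2, -0.1, -1.3]
grip_width: 0.141
grip_force: 97.9
```

```bash
python3 m10.py
```

```text
E [ 561.53 -114.1  -182.6 ] [0.01 0.02 0.13] turn [-0.0012 -0.0002 -0.0017] F [-0.6 -0.7  0.5] M [ 0.   -0.26 -0.02]
top [3.20000e-03 1.00000e-03 2.49528e+01] 0.9852941176470589 [ 15. -40.] [83. 28.]
board [ 7.00000e-04 -2.10000e-03  2.58934e+01] 0.9771241830065359 [  -9. -108.] [83. 60.]
```

Emit:
{"name": "move_arm", "arguments": {"moves": [{"turn":[0,0,0],"translation":[0,0,0.6],"hand":0},{"turn":[0,0,0],"translation":[0,0,0],"hand":0.55},{"turn":[0,0,0],"translation":[0,0,0],"hand":0.55},{"turn":[0,0,0],"translation":[0,0,0],"hand":0.55},{"turn":[0,0,0],"translation":[0,0,0],"hand":0.55},{"turn":[0,0,0],"translation":[0,0,-20],"hand":0.55},{"turn":[0,0,0],"translation":[0,0,-40],"hand":0.55},{"turn":[0,0,0],"translation":[0,0,-40],"hand":0.55},{"turn":[0,0,0],"translation":[0,0,0],"hand":0.55},{"turn":[0,0,0],"translation":[0,0,0],"hand":0.55}]}}

```text
time_s: 27.1
eef_pos: [539.8, -22.3, 210.8]
ee_rot: [-0.022, 0.962, 0.082, 0.26]
force: [0.5, 0.0, -0.3]
grip_width: 0.548
grip_force: 0.0
```

```bash
python3 - <<'E'
from h import *
E=easelR(9.88,30.)
p,C,sd,s=avgpose(5); c=cap('wrist'); M=np.eye(4);M[:3,:3]=C;M[:3,3]=p; c['W']=M@np.array(c['T_tool_cam']); W=c['W'];B=E.T@W[:3,:3];o=E.T@W[:3,3]
save('w12.png',c['image']); print((p@E).round(1),s['grip_width'])
u,v=np.meshgrid(np.arange(640),np.arange(480)); uv=np.c_[u.ravel(),v.ravel()]
P=(rays(c,uv)*c['z_map'].ravel()[:,None])@B.T+o
def st(n,x0,x1,y0,y1):
    k=(P[:,0]>x0)&(P[:,0]<x1)&(P[:,1]>y0)&(P[:,1]<y1)&(abs(P[:,2]+208)<12); Q=P[k]
    if len(Q)<30: print(n,len(Q));return
    A=np.c_[Q[:,:2]-[562,-65],np.ones(len(Q))]; m=np.ones(len(Q),bool)
    for _ in range(4): s=np.linalg.lstsq(A[m],Q[m,2],rcond=None)[0]; m=abs(A@s-Q[:,2])<2
    print(n,len(Q),'med z',np.median(Q[:,2]).round(2),s.round(4))
st('board up',625,655,-150,20); st('board -y',520,610,-180,-152); st('slot -y part',520,610,-142,-126); st('slot +y part',520,610,-102,-92); st('tab -y part',520,610,-58,-40); st('tab +y part',520,610,-12,8)
k=(P[:,2]>-190)&(P[:,2]<-168)&(P[:,0]>500)&(P[:,0]<620)
for n,a,b in(('slot bar',-135,-95),('tab bar',-45,-5)):
    q=P[k&(P[:,1]>a)&(P[:,1]<b)&(P[:,2]<-172)&(P[:,2]>-180)]; print(n,len(q),cv2.minAreaRect(q[:,:2].astype(np.float32)) if len(q)>20 else '', np.median(q[:,2]) if len(q) else '')
S=cap('scene')
for n,b in(('cup',(265,175,312,230)),('jar',(490,243,528,285)),('bottle',(140,355,178,395))):
    u,v=np.meshgrid(np.arange(b[0],b[2]),np.arange(b[1],b[3])); Q=depthpts(S,np.c_[u.ravel(),v.ravel()]); m=(Q[:,2]>30)&(Q[:,2]<120); print(n,np.median(Q[m],0).round(0))
E
```

```text
[ 561.4 -114.2  -83.3] 0.5450284761450976
board up 14314 med z -207.25 [ 4.500000e-03 -1.000000e-03 -2.076078e+02]
board -y 5459 med z -207.18 [ 8.000000e-04 -1.300000e-03 -2.073099e+02]
slot -y part 3102 med z -207.24 [ 1.200000e-03 -2.000000e-04 -2.072421e+02]
slot +y part 1926 med z -207.32 [ 1.800000e-03  1.000000e-03 -2.072615e+02]
tab -y part 3457 med z -207.35 [ 3.00000e-04 -2.10000e-03 -2.07322e+02]
tab +y part 3250 med z -207.43 [-2.000000e-04 -2.100000e-03 -2.072977e+02]
slot bar 2236 ((562.0609741210938, -114.3773193359375), (59.752140045166016, 14.004083633422852), 0.20646873116493225) -175.4203962140986
tab bar 2131 ((544.953369140625, -26.449670791625977), (59.44614028930664, 14.269782066345215), 0.15769842267036438) -175.653680183001
cup [399. -11.  63.]
jar [673. 387.  68.]
bottle [ 703. -355.   58.]
```

Both pieces are flush and aligned. The cup reading needs a check by colour.

```bash
python3 - <<'E'
from h import *
for nm in('scene','side'):
    a=cv2.imread(f'pics/{nm}0.png'); b=cap(nm)['image']
    for im in(a,b):
        i=im.astype(int); m=((i[:,:,2]>110)&(i[:,:,1]<45)&(i[:,:,0]<45)).astype(np.uint8); n,l,st,ce=cv2.connectedComponentsWithStats(m); k=1+np.argmax(st[1:,4]); print(nm,st[k],ce[k].round(1))
E
```

```text
scene [ 273  180   31   44 1013] [288.2 200.4]
scene [290 194  14  29 228] [295.2 207.6]
side [374 254   1   2   2] [374.  254.5]
side [374 251   1   5   5] [374. 253.]
```

The cup's right and bottom edges (304, 223) are unchanged; the arm only occludes part of it. I'll hand the job in.

```bash
python3 -c "
from rig import finish_job; print(finish_job())"
```

```text
the job is handed in; nothing more can be done
None
```

I fitted both pieces into the board flush and interlocked, let go of them, and handed the job in at about 27 s; the jar and bottle read unmoved and the cup's visible edges match its starting ones, though the hand-in gave no verdict.

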